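# Set the hold-down stop of a ring gate with a setting block

### The arm

A 6-joint arm with a two-finger parallel gripper is mounted at the origin on the work surface. World frame = base frame: x ahead of the robot, y to its left, z up, the work surface at z = 0. Lengths are in mm, angles in rad, forces in N, time in s.
With the tool pointing down it reaches from about 275 to 1000 mm from the base axis. Payload 8.4 kg.
Tool frame: the origin (TCP) lies at the very end of the fingers, on their centre line; the grasp point (between the pads) lies 19 mm behind it (r.pinch_z is the distance from the TCP to the grasp point, in mm); z points along the fingers, y is the direction in which the jaws open and shut (so a half turn about z gives the same grasp; the last joint's range is limited). The gripper opens to 85 mm and grips with 20 to 120 N. Pads are 22 mm wide; open, the fingers measure 114 mm over their backs; the gripper's body (76 mm by 85 mm) begins 54 mm behind the grasp point. The pads swing forward as they close: fully open they stand 13 mm farther back than shut.
Start: joints at [1.29, 0.353, 1.633, -0, 1.155, -0.002], TCP at [172, 600.869, 205.381] pointing down, gripper open.
Joint ranges: [-2.63, 2.63], [-0.92, 2.1], [0.06, 2.66], [-1.3, 4.44], [0, 2.69], [-3.02, 3.02]. Speed limits (rad/s): [2.22, 2.22, 2.79, 3.14, 3.14, 3.14].

### API

Orientations are given as [roll, pitch, yaw] about the fixed x, y, z axes, in that order (R = Rz(yaw) Ry(pitch) Rx(roll)).
In Python, from rig import r, optics gives the robot as it stands.
- The arm moves only by the shell command python3 -m creep 'ROWS' [FORCE]. ROWS is JSON, a list of rows, each an object with "dp": the shift along the tool's x, y, z in mm, a list of three; "angular": the turn, a rotation vector about the tool's x, y, z in rad, a list of three; "fingers": the finger opening in mm, from 0 to 85.4. In form: [{"dp": [dx, dy, dz], "angular": [wx, wy, wz], "fingers": fingers}, ...]. A call has 1 to 5 rows; each row is the pose to reach, as a shift and turn from the pose commanded when the call began, along the tool's axes at that moment; what a row does not reach only later rows make up. A row lasts 1/12 s, in which the tool goes at most 41.7 mm and 7.16 degrees, less where a joint would pass 70% of its speed; a pose out of reach is approached as far as the arm can. A call with a gripper value outside its range is refused whole. The fingers move at their own pace and stop on an object; FORCE is the grip in N (left out, the last holds). Time passes only in rows, so rows that repeat a pose let the fingers close. It gives the time, the measured TCP pose, the force and the opening at its end, in the units of the state.
- r.sense(): the state, without advancing time (a new reading comes with each control period).
- optics.grab_frame(name): name is "scene" or "side" or "wrist"; returns the picture (480x640x3 uint8, blue, green, red); there is no depth.
- optics.camera_params(name): a dict with "fx", "fy", "cx", "cy" (pixels), "distortion" ([k1, k2, p1, p2, k3] as OpenCV has them; the pictures are not rectified), "eye" and "rotation" of the camera in the world; the wrist camera has in their place "T_tool_cam" (4x4, takes a point from camera to tool coordinates, whose origin is the TCP and whose axes are the flange's). Camera axes: x right, y up, looking along -z (the intrinsics and any distortion apply to the point x, -y, -z); pixel columns grow to the right and rows downward; lengths in mm; the calibration is good to about 2 mm. A picture is of the moment at which its call begins: read the wrist's pose just before it. camera_params takes no time and is no camera call.
- r.sign_off(): hands the job in, once; it reports no verdict.
The state is a dict: "clock": time; "qpos": joint angles; "qvel": joint speeds; "joint_efforts": joint torques, N m; "eef_pos": TCP position; "tcp_rot": TCP orientation; "contact_force": force on the tool from outside, world axes, zero at the start; "wrist_torque": the same for the moment, N m; "opening": opening from 0.0 (shut) to 1.0 (fully open).
Only numpy, scipy, OpenCV 4.12 (cv2) and the standard library are available. Lean on these libraries where they do the work, as an engineer would, in place of code of your own. Each camera call takes 0.05 s, during which the arm holds its last target.

### The job

Set the green ring gate's hold-down screw to the yellow-tabbed setting block: slide the block along the plate until its body is centred under the screw, then turn the screw down with the blue driver until its nose just bears on the block, so that it drags lightly and is not pinched. Put the driver back in its stand, then draw the block out by its tab, still just dragging, and leave it standing on the plate clear of the screw. Keep your hand off the screw and leave the other things alone.

Things in the scene. Friction and masses are not known exactly. Their poses are not given: they have to be found in the camera images.
- gate: green cast ring gate, fixed to the bench. Origin on the bench straight below the screw axis; x points from the open front (block side) to the column, z up. Base plate 300 mm long (x -200 to +100 mm), 130 mm wide, 22 mm thick. Column 80 mm wide at x 50 to 95 mm; from it an arm 56 mm wide reaches over the plate to x -27 mm, 82 to 112 mm above the bench, and carries the screw
- gate_strip (a point): a point on the bare steel wear strip that tops the base plate, 150 mm in front of the screw axis (gate x -150 mm). The strip is 110 mm wide, runs from gate x -195 to +40 mm, and its top is 25 mm above the bench
- stop: steel hold-down screw and all it carries; turns about the gate's vertical axis. Clockwise from above lowers it, 5 mm a turn, and it stays where it is left. Thread friction is slight (under 0.1 N m). Origin on the axis, 94 mm below the top of its head. At the start its pad hangs about 0.7 to 2.6 mm above the height of the block's top: 0.9 to 3.3 rad of turn before it touches
- stop_foot (a point): foot of the steel screw, 88 mm below the top of its head. From it hangs the white rubber nose pad, 34 mm across, on a short spring: about 1 N at first touch, 9 N more for each mm, solid after 2 mm. How far the pad stands out is not known and differs by up to 1.6 mm: feel for it. The moment to turn the screw rises by about 0.01 N m per newton of pad load; a light drag is 1 to 6 N of load
- stop_head (a point): centre of the top face of the screw's head, a 32 mm square block 28 mm high, about 156 mm above the bench. In it a square recess for the driver, 13.6 mm wide and 18 mm deep, open upwards. Axes as the screw's: the sides of the recess lie along x and y
- block: setting block: ground steel body 60 mm long (x), 36 mm wide, 30 mm high; a 12 mm high tang runs back from it along -x and carries an upright yellow tab. 0.45 to 0.7 kg. Origin under the middle of the 60 mm body. Starts on the wear strip in front of the screw, tab towards the robot. It slides freely with 2 to 5 N; with the pad bearing on it by N newtons it takes about 1.6 x N more
- block_grip (a point): where to pinch the yellow tab: 82 mm behind the block's origin (along -x), 44 mm above its underside. The tab is 14 mm thick (y), 34 mm long (x), its top 60 mm above the underside; axes as the block's
- driver: blue square driver, a torsion-bar torque driver, 152 mm long, 0.22 kg, upright in a hole of the stand. Origin on its axis at the tip, z up towards the handle. Shank 16 mm, from 20 to 70 mm above the tip. A round flange 32 mm across, 68 to 74 mm above the tip, rests on the stand
- driver_grip (a point): middle of the driver's handle, on its axis, 112 mm above the tip: a hexagonal grip 26 mm across flats, from 74 to 147 mm above the tip, flats facing the handle's x axis and every 60 degrees from it; axes as the handle's
- driver_tip (a point): centre of the tip: a 12 mm square bit, 20 mm long, tapering over the last 5 mm to 9 mm. Axes along the square's sides. The bit is sprung in the handle and twists against it by 1 rad for each N m; untwisted its axes are the handle's
- stand: wooden driver stand, fixed to the bench: 60 mm (x) by 150 mm (y), 78 mm high; origin under its middle. Two square holes 21 mm wide, 70 mm deep, 84 mm apart. It may be left or right of the gate. A driver stands in it on its flange, its tip 10 mm above the bench
- stand_hole0 (a point): centre of the mouth of one hole, in the stand's top face, at y = -42 mm of the stand
- stand_hole1 (a point): centre of the mouth of the other hole, at y = +42 mm of the stand
- slot_driver: bystander: slotted driver with a red handle of the same shape, in the other hole; origin at its tip
- ring_a: bystander: steel ring 90 mm across and 28 mm high on the bench; origin under its centre
- ring_b: bystander: dark ring of the same size, stacked on the first; origin under its centre
- thin_block: bystander: thinner setting block (20 mm) with a grey tab, on the bench; origin under its body
- wrench: bystander: open-ended wrench 200 mm long lying on the bench; origin at its middle
- paint_tin: bystander: blue paint tin 84 mm across and 105 mm high; origin under its centre
Things that resemble listed ones, but are neither listed nor needed, are in the scene too. There is more than one size of the driver; the job needs the middle-sized.

How it is judged:
By the outcome, as a careful person would: the job done as asked, in the order asked, and still so for the second after the job is handed in, with the robot touching nothing.
It also fails if it takes over 72 s, if anything falls off the work surface, if the arm or the gripper's body presses on something with over 40 N, if the wrist force passes 120 N, or if a joint passes its speed limit or range.

## Working session

There is one attempt and no reset: what is moved stays moved. The work goes in short steps, Python scripts to look and compute and a shell command to move; the robot and the scene stay as the last step left them, time stands still between calls to the robot, and variables do not carry over. Pictures are saved under pics/ and viewed, and the job is handed in when it is done.

```bash
ls; mkdir -p pics; python3 - <<'E'
from rig import r, optics
import cv2
print(r.sense())
for n in ["scene","side","wrist"]:
    p=optics.camera_params(n); print(n,p)
    cv2.imwrite(f"pics/{n}0.png",optics.grab_frame(n))
E
```

```text
pics
{'clock': 0.0, 'qpos': array([ 1.28960742e+00,  3.53697476e-01,  1.63413076e+00, -2.96684009e-05,
        1.15523084e+00, -2.37380789e-03]), 'qvel': array([-0.00064472,  0.00131274, -0.00177215, -0.00147663,  0.00046481,
       -0.0002708 ]), 'joint_efforts': array([-1.80972864e-03, -6.05269074e+01, -3.42062330e+01, -2.34484205e-04,
        9.73709277e-03,  7.88036303e-08]), 'eef_pos': array([171.8583829 , 600.36040979, 204.63236078]), 'tcp_rot': array([-3.14012617e+00,  2.36445944e-05,  2.86278957e+00]), 'contact_force': array([ 0.29314372,  0.1074189 , -0.27540481]), 'wrist_torque': array([ 0.04346605,  0.00686538, -0.01937543]), 'opening': 0.9980462033799793}
scene {'fx': 582.9394739534756, 'fy': 582.9394739534756, 'cx': 309.0992589698855, 'cy': 238.44801094594325, 'distortion': array([0.05954867, 0.        , 0.        , 0.        , 0.        ]), 'eye': array([ 949.776586  ,  719.94563451, 1106.50753816]), 'rotation': array([ 6.73956680e-01, -2.54224016e-03,  2.60948848e+00])}
side {'fx': 557.0153325933046, 'fy': 557.0153325933046, 'cx': 323.3885522734236, 'cy': 238.11013719890434, 'distortion': array([-0.11123279,  0.        ,  0.        ,  0.        ,  0.        ]), 'eye': array([   37.72766707, -1075.28835061,   820.63618175]), 'rotation': array([ 1.04405809, -0.01011561, -0.42575621])}
wrist {'fx': 349.4854872481439, 'fy': 349.4854872481439, 'cx': 315.7077967415163, 'cy': 234.44580845231798, 'distortion': array([-0.05603328,  0.        ,  0.        ,  0.        ,  0.        ]), 'T_tool_cam': array([[-7.13895830e-04,  9.58963082e-01,  2.83530066e-01,
         7.40709069e+01],
       [ 9.99999509e-01,  8.79381254e-04, -4.56384322e-04,
        -2.77968428e-01],
       [-6.86986741e-04,  2.83529601e-01, -9.58963239e-01,
        -1.68013536e+02],
       [ 0.00000000e+00,  0.00000000e+00,  0.00000000e+00,
         1.00000000e+00]])}
```

View pics/scene0.png

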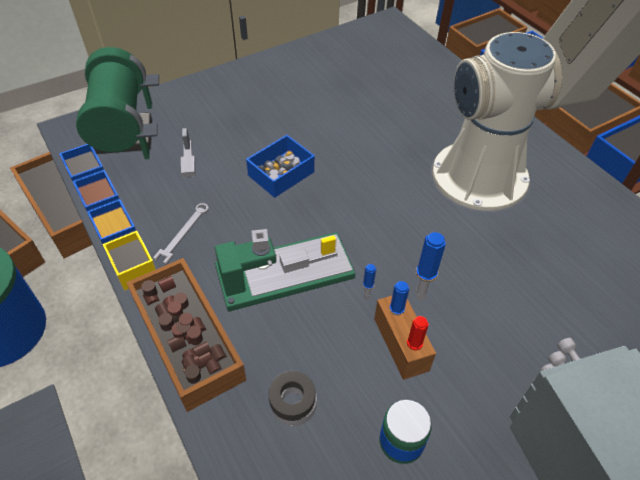

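View pics/side0.png

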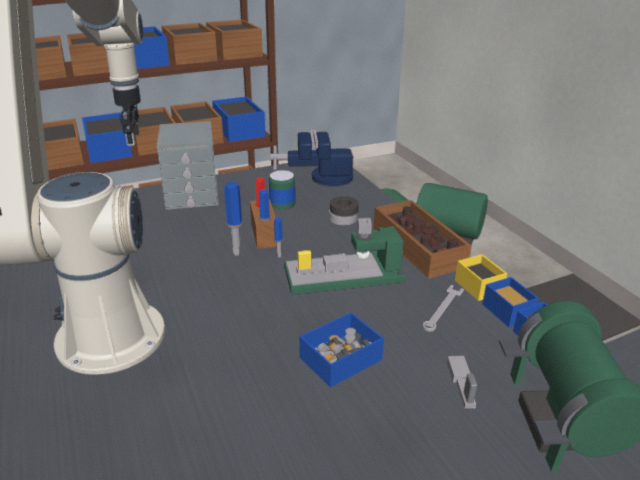

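View pics/wrist0.png

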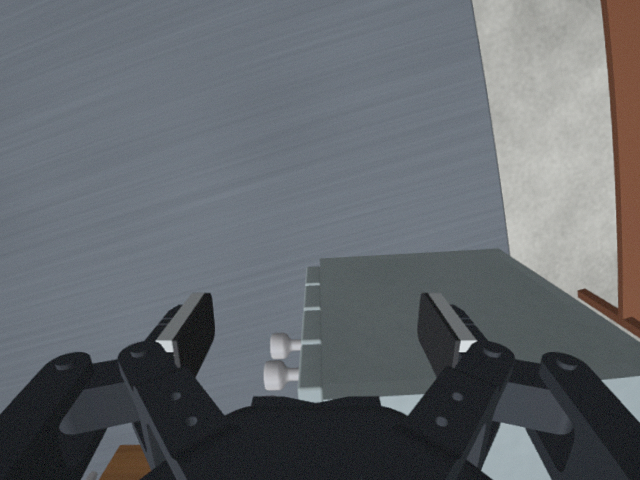

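```bash
cat > h.py <<'E'
import numpy as np, cv2
from scipy.spatial.transform import Rotation as R
from rig import r, optics
def rpy(a): return R.from_euler('xyz',a).as_matrix()
def cam(n,pose=None):
    p=optics.camera_params(n)
    K=np.array([[p['fx'],0,p['cx']],[0,p['fy'],p['cy']],[0,0,1.]])
    if n=='wrist':
        s=pose or (r.sense())
        Rt=rpy(s['tcp_rot']); T=p['T_tool_cam']
        Rc=Rt@T[:3,:3]; e=Rt@T[:3,3]+s['eef_pos']
    else:
        Rc=rpy(p['rotation']); e=p['eye']
    F=np.diag([1,-1,-1.])
    Rw=F@Rc.T           # world->cv cam
    return dict(K=K,d=p['distortion'],R=Rw,t=-Rw@e,e=e)
def proj(c,P):
    P=np.asarray(P,float).reshape(-1,3)
    return cv2.projectPoints(P,cv2.Rodrigues(c['R'])[0],c['t'],c['K'],c['d'])[0].reshape(-1,2)
def ray(c,px):
    u=cv2.undistortPoints(np.array(px,float).reshape(-1,1,2),c['K'],c['d']).reshape(-1,2)
    return (c['R'].T@np.c_[u,np.ones(len(u))].T).T
def onz(c,px,z):
    d=ray(c,px); return c['e']+d*((z-c['e'][2])/d[:,2])[:,None]
def crop(img,x0,y0,x1,y1,s,name):
    cv2.imwrite(name,cv2.resize(img[y0:y1,x0:x1],None,fx=s,fy=s,interpolation=cv2.INTER_CUBIC))
E
python3 - <<'E'
from h import *
a=cv2.imread('pics/scene0.png');b=cv2.imread('pics/side0.png')
crop(a,205,210,365,320,5,'pics/c1.png')
crop(b,275,205,415,300,5,'pics/c2.png')
crop(a,350,220,450,385,3.6,'pics/c3.png')
crop(b,215,170,300,260,6,'pics/c4.png')
c=cam('scene')
print(onz(c,[[328,240],[261,233],[293,262],[400,285],[418,320]],[85,156,55,157,157]) if 0 else [onz(c,[p],z)[0].round() for p,z in [((328,240),85),((261,233),156),((293,254),55),((400,284),157),((418,320),157),((370,267),100),((292,380),56),((405,415),105)]])
E
```

```text
[array([499.,  43.,  85.]), array([642.,   3., 156.]), array([576.,  18.,  55.]), array([467., 256., 157.]), array([486., 339., 157.]), array([467., 161., 100.]), array([727., 282.,  56.]), array([598., 460., 105.])]
```

View pics/c1.png

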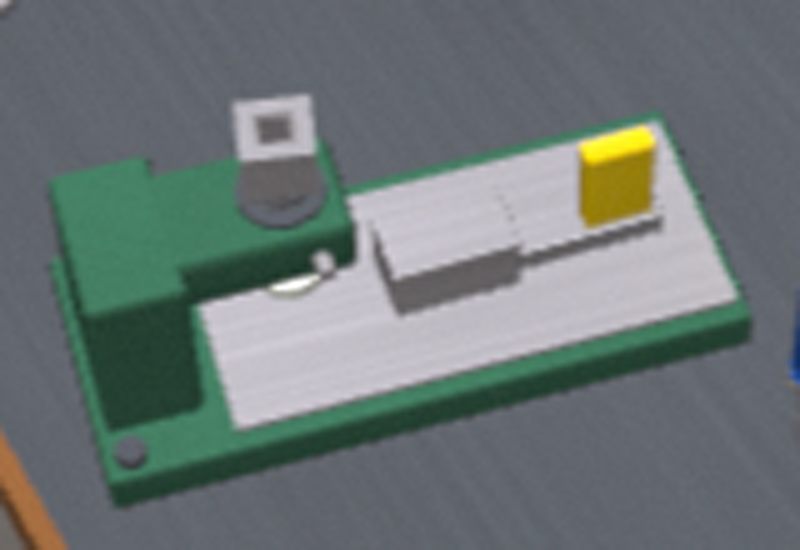

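View pics/c2.png

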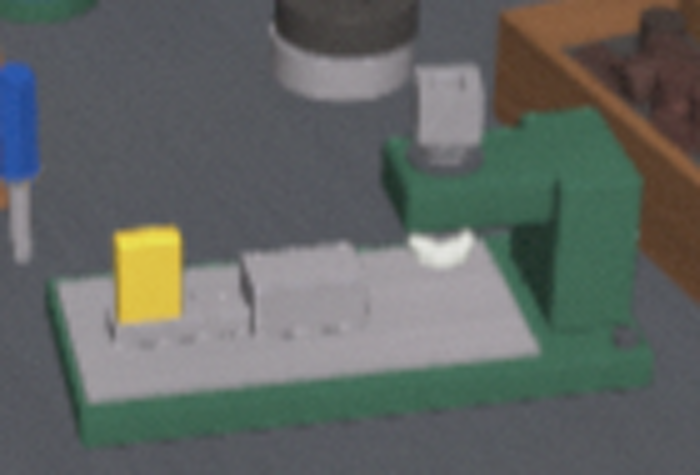

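View pics/c3.png

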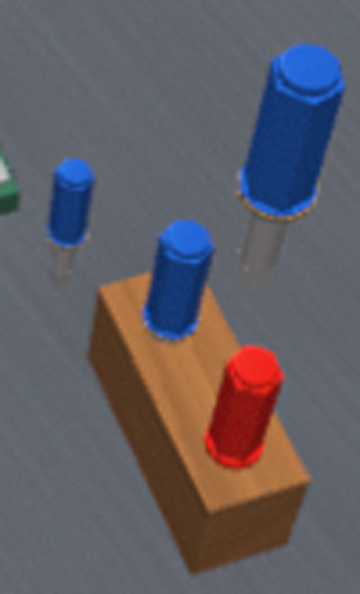

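View pics/c4.png

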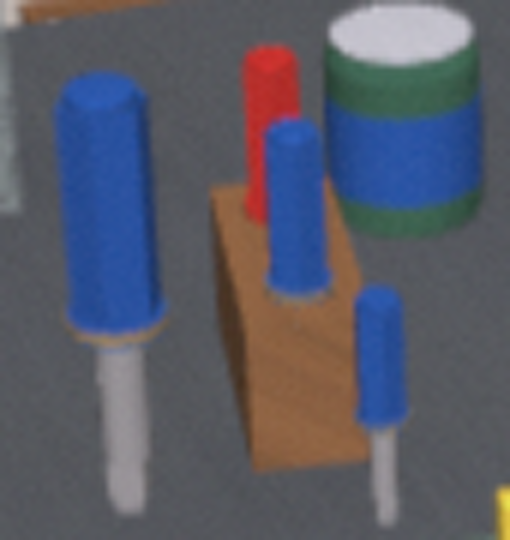

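```bash
cat > fit.py <<'E'
from h import *
from scipy.optimize import least_squares
def fit(obs,x0,fz=0):
    # obs: list of (cam, pts local Nx3, px Nx2)
    def res(v):
        c,s=np.cos(v[2]),np.sin(v[2]); M=np.array([[c,-s,0],[s,c,0],[0,0,1]])
        return np.concatenate([(proj(cm,(M@np.array(P,float).T).T+[v[0],v[1],0])-np.array(px)).ravel() for cm,P,px in obs])
    o=least_squares(res,x0,loss='soft_l1'); return o.x,res(o.x)
def cr(x0,y0,s,l): return (np.array(l,float)+.5)/s-.5+[x0,y0]
E
python3 - <<'E'
from fit import *
A=cam('scene');B=cam('side')
gA=[(-195,55,25),(40,55,25),(-195,-55,25),(100,65,0),(-200,65,0),(-27,28,112),(-200,65,22),(95,40,112),(50,40,112)]
pA=cr(205,210,5,[(738,298),(238,428),(656,122),(122,505),(748,340),(352,222),(748,303),(90,318),(185,292)])
gB=[(-195,-55,25),(40,-55,25),(-195,55,25),(-200,-65,0),(100,-65,0),(-27,-28,112),(-27,-28,82),(95,-40,112)]
pB=cr(275,205,5,[(95,400),(540,352),(60,282),(85,445),(650,383),(408,177),(408,228),(638,185)])
for o in ([(A,gA,pA)],[(B,gB,pB)],[(A,gA,pA),(B,gB,pB)]):
    v,e=fit(o,[642,3,-.27]);print('gate',v.round(3),e.round(1))
bA=[(30,18,55),(-30,18,55),(30,-18,55),(30,18,25),(-65,7,85),(-99,7,85),(-65,-7,85),(-99,-7,85)]
qA=cr(205,210,5,[(395,278),(520,245),(370,225),(402,314),(587,163),(655,145),(580,140),(650,127)])
bB=[(-30,-18,55),(30,-18,55),(-30,18,55),(30,-18,25),(-30,-18,25),(-99,-7,85),(-65,-7,85)]
qB=cr(275,205,5,[(252,285),(365,273),(240,252),(365,325),(250,335),(115,240),(182,235)])
for o in ([(A,bA,qA)],[(B,bB,qB)],[(A,bA,qA),(B,bB,qB)]):
    v,e=fit(o,[576,18,-.27]);print('block',v.round(3),e.round(1))
sA=[(-30,-75,78),(-30,75,78),(30,-75,78),(30,75,78),(30,-75,0),(30,75,0)]
k=lambda l:cr(350,220,3.6,l)
# scene: corners: far-left (98,290), far-right(205,285?), near(212,512),(308,480)
pS=k([(98,290),(212,512),(308,480),(193,573),(90,355),(288,540)])
sP=[(30,-75,78),(30,75,78),(-30,75,78),(30,75,0),(30,-75,0),(-30,75,0)]
v,e=fit([(A,sP,pS)],[475,297,-.2]);print('stand',v.round(3),e.round(1))
B2=[(-30,-75,78),(-30,75,78),(-30,-75,0),(30,-75,0)]
pB2=cr(215,170,6,[(245,297),(213,190),(257,470),(370,460)])
for o in ([(B,B2,pB2)],[(A,sP,pS),(B,B2,pB2)]):
    v,e=fit(o,[475,297,-.2]);print('stand',v.round(3),e.round(1))
# drivers top centers z=78+79=157? 
print(onz(A,k([(187,236),(255,362)]),157-5-0+0).round(1))
E
```

```text
gate [ 6.47698e+02  5.30400e+00 -2.19000e-01] [-0.4 -0.9 -0.4 -0.3 -0.1 -1.3 -1.7  1.3  0.5 -0.1  1.1  0.3  1.2  1.7
 -1.4 -0.1  0.7 -0.3]
gate [ 6.48377e+02  3.96200e+00 -2.16000e-01] [-1.1 -0.9  0.3 -1.4 -0.8 -0.5 -0.3  0.8  0.8 -0.1  0.1  1.7 -0.3  1.7
  1.9 -2.2]
gate [ 6.48154e+02  4.98200e+00 -2.17000e-01] [-0.6 -1.1 -0.6 -0.3 -0.5 -1.4 -1.9  1.3  0.3 -0.3  0.9  0.3  0.9  1.6
 -1.6 -0.1  0.5 -0.3 -1.4 -1.1 -0.  -1.6 -1.  -0.7 -0.5  0.6  0.6 -0.2
 -0.1  1.5 -0.6  1.5  1.6 -2.4]
block [ 5.76545e+02  2.34440e+01 -1.97000e-01] [-0.   0.3  0.4 -0.2  0.1 -1.3 -1.   0.9  0.3  0.3  0.9  0.  -0.5  0.3
 -0.3 -0.9]
block [ 5.75667e+02  1.97940e+01 -2.12000e-01] [ 0.1  0.4  0.3  0.3 -0.5 -0.3 -0.  -0.3  0.4  0.2 -0.1 -0.  -0.2 -0.4]
block [ 5.76346e+02  2.23960e+01 -2.03000e-01] [-0.3 -0.1  0.2 -0.5  0.  -1.7 -1.2  0.5  0.1  0.1  0.8 -0.1 -0.6  0.1
 -0.4 -1.1  0.  -0.1  0.2 -0.3 -0.7 -0.8 -0.2 -0.9  0.3 -0.3 -0.1 -0.4
 -0.3 -0.9]
stand [ 4.75951e+02  3.03729e+02 -1.98000e-01] [ 0.2 -1.1 -0.4 -0.3  1.1 -0.5 -0.2  0.5 -0.9  0.3  0.2  0.9]
stand [ 4.76507e+02  2.98291e+02 -2.16000e-01] [-0.2  4.7 -0.  -1.  -0.8 -0.   1.3 -0.4]
stand [ 4.76192e+02  3.03452e+02 -1.97000e-01] [ 0.  -1.1 -0.5 -0.3  0.9 -0.6 -0.3  0.5 -1.   0.2  0.   0.8 -0.3  4.
 -1.1 -1.5 -0.9 -0.8  1.1 -1.4]
[[463.6 257.6 152. ]
 [480.  339.6 152. ]]
```

```bash
cat > go.py <<'E'
# usage: go.py x y z yaw  -> tool-frame shift & turn from present pose
import sys
from h import *
s=r.sense(); Rt=rpy(s['tcp_rot'])
t=[float(v) for v in sys.argv[1:5]]
Rg=rpy([np.pi,0,t[3]])
print('at',s['eef_pos'].round(1),s['tcp_rot'].round(3),'t',round(s['clock'],2))
print('dp',(Rt.T@(np.array(t[:3])-s['eef_pos'])).round(1),'ang',R.from_matrix(Rt.T@Rg).as_rotvec().round(3))
E
python3 go.py 300 300 400 2.925; python3 - <<'E'
from h import *
A=cam('scene');B=cam('side')
# big driver triangulate top: scene (434,236) side (233,185)
def tri(p,q):
    a=ray(A,[p])[0];b=ray(B,[q])[0]
    M=np.c_[a,-b]; s=np.linalg.lstsq(M,B['e']-A['e'],rcond=None)[0]
    return (A['e']+a*s[0]).round(1),(B['e']+b*s[1]).round(1)
print(tri((435,238),(232,185)),tri((401,285),(264,192)),tri((370,267),(278,220)))
E
```

```text
at [171.9 600.5 204.8] [-3.14   0.     2.863] t 0.15
dp [-205.9 -253.8 -194.9] ang [-0.001 -0.    -0.062]
(array([370.3, 228. , 209.7]), array([372.6, 227. , 208.8])) (array([467.1, 259.2, 157.3]), array([469.5, 258.1, 156.6])) (array([473.6, 168. , 112.8]), array([475.6, 167. , 112.4]))
```

```bash
T='{"dp":[-206,-254,-130],"angular":[0,0,-0.062],"fingers":85}'; echo; python3 -m creep '[{"dp":[-30,-20,-41],"angular":[0,0,-0.062],"fingers":85},{"dp":[-60,-50,-70],"angular":[0,0,-0.062],"fingers":85},{"dp":[-90,-80,-100],"angular":[0,0,-0.062],"fingers":85},{"dp":[-115,-115,-100],"angular":[0,0,-0.062],"fingers":85},{"dp":[-140,-150,-100],"angular":[0,0,-0.062],"fingers":85}]'; python3 go.py 500 38 220 2.925
```

```text
clock: 0.57
eef_pos: [255.4, 446.3, 304.0]
tcp_rot: [3.138, 0.001, 2.925]
contact_force: [0.9, 0.2, 0.2]
opening: 0.994
at [255.4 446.3 304. ] [3.138e+00 1.000e-03 2.925e+00] t 0.57
dp [-326.4 -346.6   83.3] ang [0.003 0.001 0.   ]
```

```bash
python3 -m creep '[{"dp":[-28,-30,0],"angular":[0,0,0],"fingers":85},{"dp":[-56,-60,0],"angular":[0,0,0],"fingers":85},{"dp":[-84,-90,0],"angular":[0,0,0],"fingers":85},{"dp":[-112,-120,0],"angular":[0,0,0],"fingers":85},{"dp":[-140,-150,0],"angular":[0,0,0],"fingers":85}]';  python3 -m creep '[{"dp":[-28,-30,10],"angular":[0,0,0],"fingers":85},{"dp":[-56,-60,20],"angular":[0,0,0],"fingers":85},{"dp":[-84,-90,40],"angular":[0,0,0],"fingers":85},{"dp":[-112,-120,60],"angular":[0,0,0],"fingers":85},{"dp":[-140,-150,80],"angular":[0,0,0],"fingers":85}]';python3 go.py 500 38 220 2.925
```

```text
clock: 0.98
eef_pos: [359.1, 268.1, 302.1]
tcp_rot: [3.141, 0.0, 2.925]
contact_force: [1.2, -0.5, 0.2]
opening: 0.992
clock: 1.4
eef_pos: [457.9, 101.6, 227.2]
tcp_rot: [3.141, 0.001, 2.925]
contact_force: [0.3, -0.1, 0.7]
opening: 0.996
at [457.9 101.6 227.2] [3.141e+00 1.000e-03 2.925e+00] t 1.4
dp [-54.8 -53.    7.2] ang [ 0.     0.001 -0.   ]
```

```bash
python3 -m creep '[{"dp":[-18,-15,3],"angular":[0,0,0],"fingers":85},{"dp":[-30,-30,3],"angular":[0,0,0],"fingers":85},{"dp":[-30,-30,3],"angular":[0,0,0],"fingers":85},{"dp":[-30,-30,3],"angular":[0,0,0],"fingers":85},{"dp":[-30,-30,3],"angular":[0,0,0],"fingers":85}]';python3 - <<'E'
from h import *
import pickle
s=r.sense(); pickle.dump(s,open('w1.pkl','wb'))
im=optics.grab_frame('wrist'); cv2.imwrite('pics/w1.png',im)
print(s['eef_pos'],s['qvel'].round(3))
E
```

```text
clock: 1.82
eef_pos: [479.7, 68.1, 224.7]
tcp_rot: [3.141, -0.001, 2.924]
contact_force: [0.4, 0.7, -0.1]
opening: 0.997
[479.72644404  68.08032491 224.66786242] [ 0.018 -0.008  0.001  0.001 -0.001 -0.004]
```

View pics/w1.png

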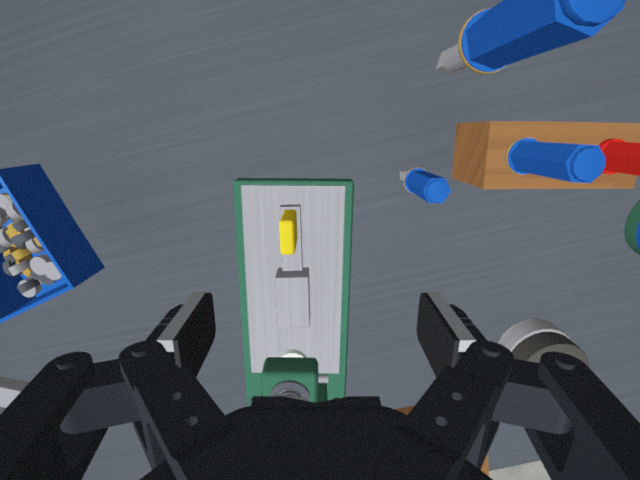

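```bash
python3 - <<'E'
from h import *
a=cv2.imread('pics/w1.png'); crop(a,225,170,365,405,2.55*1,'pics/w1c.png')
crop(a,225,170,365,290,5,'pics/w1d.png');crop(a,225,260,365,405,4.1,'pics/w1e.png')
E
```

```text
(no output)
```

View pics/w1d.png

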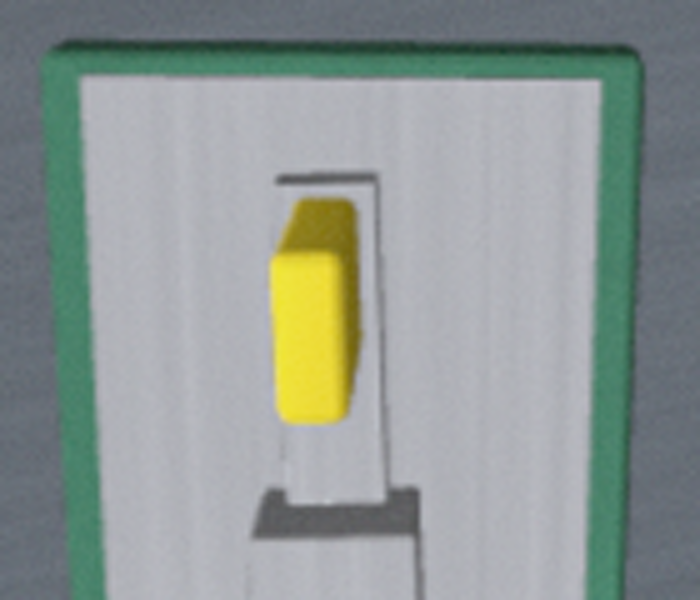

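View pics/w1e.png

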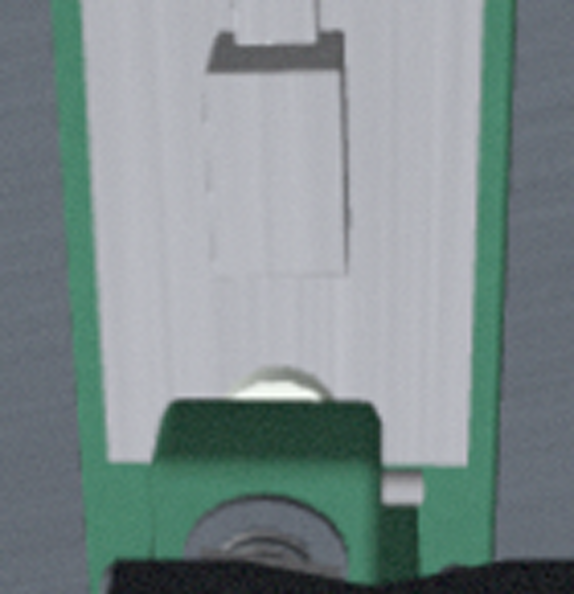

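```bash
python3 - <<'E'
from fit import *
import pickle
s=pickle.load(open('w1.pkl','rb'));W=cam('wrist',s)
d=lambda l:cr(225,170,5,l); e=lambda l:cr(225,260,4.1,l)
g=[(-195,-55,25),(-195,55,25),(40,-55,25),(40,55,25),(-27,-28,82),(-27,28,82)]
p=np.r_[d([(80,77),(602,80)]),e([(107,462),(468,465),(168,402),(381,404)])]
v,er=fit([(W,g,p)],[648,5,-.217]);print('gate',v.round(3),er.round(1)); G=v
b=[(-99,-7,85),(-99,7,85),(-65,-7,85),(-65,7,85),(-30,-18,55),(-30,18,55),(30,-18,55),(30,18,55)]
q=np.r_[d([(270,252),(344,252),(278,423),(349,423)]),e([(207,72),(341,71),(213,275),(346,275)])]
v,er=fit([(W,b,q)],[576,22,-.2]);print('block',v.round(3),er.round(1))
c,sn=np.cos(G[2]),np.sin(G[2]); dd=v[:2]-G[:2]
print('block in gate',c*dd[0]+sn*dd[1],-sn*dd[0]+c*dd[1],v[2]-G[2])
print('grip',v[:2]-82*np.array([np.cos(v[2]),np.sin(v[2])]))
E
```

```text
gate [ 6.4613e+02  4.8680e+00 -2.2600e-01] [ 0.2  0.6 -0.1  0.7  0.5  0.3 -0.1  0.4 -1.3 -2.4  0.5 -2.4]
block [ 5.73515e+02  2.12290e+01 -2.04000e-01] [-0.3 -0.4  0.4 -0.6 -0.2  0.8  0.5  0.6 -1.4 -0.3  0.3 -0.5 -0.1  0.5
  0.2  0.2]
block in gate -74.43400092454206 -0.34202948688598767 0.022560793833091397
grip [493.20983233  37.81243971]
```

```bash
python3 go.py 493.2 37.8 110 2.918
```

```text
at [479.7  68.4 224.8] [ 3.141 -0.     2.925] t 1.87
dp [-19.8 -27.  114.8] ang [ 0.    -0.     0.007]
```

```bash
python3 -m creep '[{"dp":[-20,-27,25],"angular":[0,0,0.007],"fingers":60},{"dp":[-20,-27,55],"angular":[0,0,0.007],"fingers":60},{"dp":[-20,-27,85],"angular":[0,0,0.007],"fingers":60},{"dp":[-20,-27,110],"angular":[0,0,0.007],"fingers":60},{"dp":[-20,-27,115],"angular":[0,0,0.007],"fingers":60}]';python3 - <<'E'
from h import *
import pickle
s=r.sense(); pickle.dump(s,open('w2.pkl','wb'))
im=optics.grab_frame('wrist'); cv2.imwrite('pics/w2.png',im)
E
python3 go.py 493.2 37.8 50 2.918
```

```text
clock: 2.28
eef_pos: [490.9, 37.8, 106.5]
tcp_rot: [-3.14, -0.005, 2.919]
contact_force: [-0.9, 0.1, -0.8]
opening: 0.698
at [491.5  37.8 107.4] [-3.14  -0.005  2.919] t 2.33
dp [-1.9  0.4 57.4] ang [-0.001 -0.005  0.001]
```

View pics/w2.png

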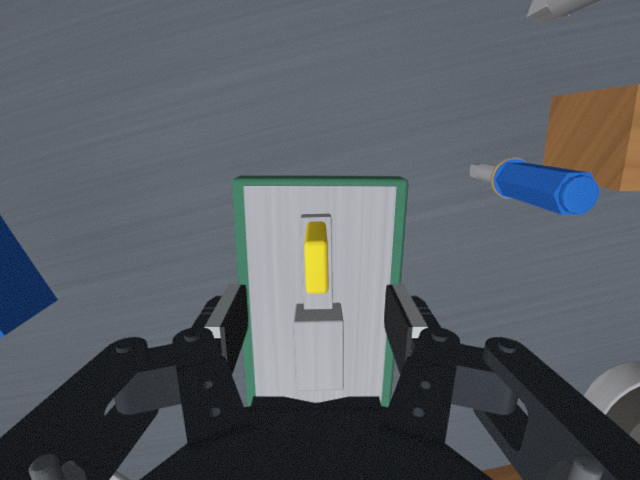

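```bash
python3 -m creep '[{"dp":[-1,0.4,35],"angular":[0,0,0],"fingers":45},{"dp":[-1,0.4,58],"angular":[0,0,0],"fingers":35},{"dp":[-1,0.4,58],"angular":[0,0,0],"fingers":30},{"dp":[-1,0.4,58],"angular":[0,0,0],"fingers":30}]' 40;python3 - <<'E'
from h import *
import pickle
s=r.sense(); pickle.dump(s,open('w3.pkl','wb'))
im=optics.grab_frame('wrist'); cv2.imwrite('pics/w3.png',im)
E
python3 go.py 493.2 37.8 50 2.918
```

```text
clock: 2.67
eef_pos: [494.9, 37.8, 52.5]
tcp_rot: [-3.141, -0.001, 2.919]
contact_force: [1.0, 0.0, 0.2]
opening: 0.354
at [495.9  37.8  53.4] [3.141e+00 1.000e-03 2.919e+00] t 2.72
dp [ 2.6 -0.6  3.4] ang [0.    0.001 0.001]
```

View pics/w3.png

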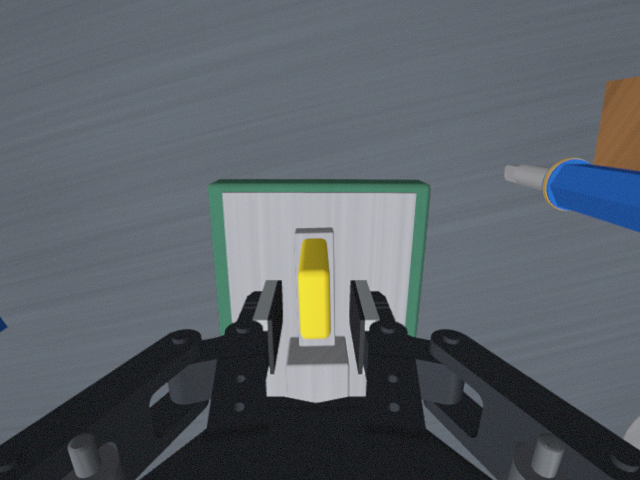

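```bash
python3 - <<'E'
from fit import *
import pickle
s=pickle.load(open('w3.pkl','rb'));W=cam('wrist',s)
Rt=rpy(s['tcp_rot'])
for z in (-35,-19,0): print(z,proj(W,s['eef_pos']+Rt@[0,0,z]).round(1), 'edges',proj(W,s['eef_pos']+Rt@[11,15,z]).round(1),proj(W,s['eef_pos']+Rt@[-11,15,z]).round(1))
b=[(-99,-7,85),(-99,7,85),(-65,-7,85),(-65,7,85)]
q=[(300,269),(329.5,269),(303,338),(330,338)]
v,er=fit([(W,b,q)],[573,22,-.2]);print('block',v.round(3),er.round(1))
g=v[:2]-82*np.array([np.cos(v[2]),np.sin(v[2])]);print('grip',g, Rt.T@(np.r_[g,s['eef_pos'][2]]-s['eef_pos']))
c=[(-195,-55,25),(-195,55,25),]
print(onz(W,[(222,192),(418,192)],25))
E
```

```text
-35 [[316.  312.6]] edges [[352. 289.]] [[350.4 335. ]]
-19 [[316.  295.7]] edges [[348.5 274. ]] [[347.2 316.4]]
0 [[315.9 279.3]] edges [[345.2 259.5]] [[344.2 298.3]]
block [ 5.72868e+02  2.11630e+01 -2.08000e-01] [-1.8 -0.5  2.3 -1.  -2.5  1.3  1.9  0.8]
grip [492.64167289  38.12799764] [ 2.29340071e+00 -1.58985219e-01  1.68007928e-03]
[[442.8330103   -4.86237713  25.        ]
 [467.4427145  103.36863685  25.        ]]
```

```bash
python3 -m creep '[{"dp":[2,0,2.5],"angular":[0,0,0],"fingers":20},{"dp":[2,0,2.5],"angular":[0,0,0],"fingers":12},{"dp":[2,0,2.5],"angular":[0,0,0],"fingers":8},{"dp":[2,0,2.5],"angular":[0,0,0],"fingers":8},{"dp":[2,0,2.5],"angular":[0,0,0],"fingers":8}]' 40;python3 - <<'E'
from h import *
import pickle
s=r.sense(); pickle.dump(s,open('w4.pkl','wb'))
im=optics.grab_frame('wrist'); cv2.imwrite('pics/w4.png',im)
crop(im,200,165,440,345,3.3,'pics/w4c.png')
s=r.sense();print(s['eef_pos'],s['tcp_rot'],s['contact_force'],s['wrist_torque'],s['opening'])
E
```

```text
clock: 3.13
eef_pos: [493.9, 37.8, 50.9]
tcp_rot: [3.141, 0.002, 2.918]
contact_force: [-0.6, 0.1, 6.7]
opening: 0.145
[493.95709209  37.82964446  50.8662299 ] [3.14084847e+00 2.26239874e-03 2.91800556e+00] [-0.95919628 -0.13307621  6.41806523] [0.11048618 0.22099221 0.15803111] 0.14639898909351812
```

View pics/w4c.png

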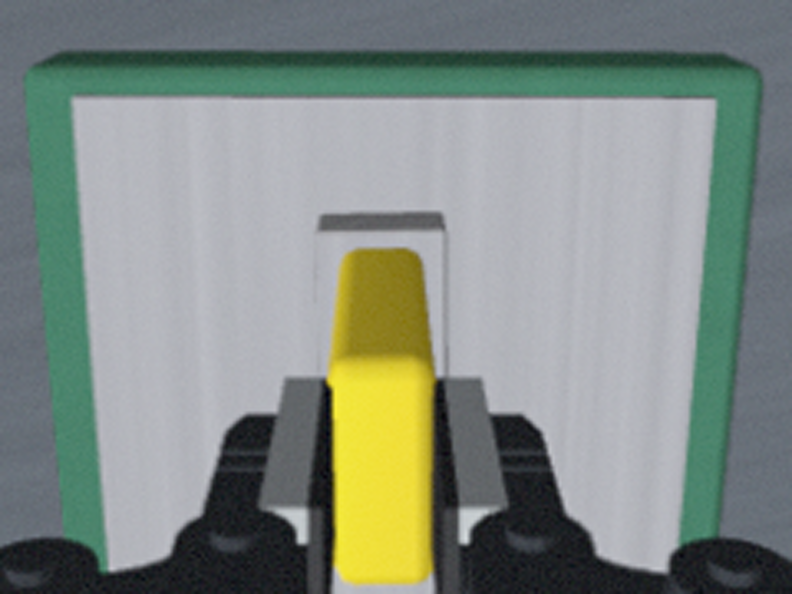

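```bash
python3 - <<'E'
from fit import *
import pickle
s=pickle.load(open('w4.pkl','rb'));W=cam('wrist',s)
d=lambda l:cr(200,165,3.3,l)
e=onz(W,d([(72,97),(717,98)]),25); m=e.mean(0); t=(e[1]-e[0])[:2]; print(np.hypot(*t)); yaw=np.arctan2(-t[0],t[1]);print('gate yaw',yaw)
u=np.array([np.cos(yaw),np.sin(yaw)]); g=m[:2]+195*u; print('gate',g)
for px,z in [((333,362),85),((436,362),85),((335,583),85),((432,583),85),((318,229),37),((445,230),37)]:
    p=onz(W,d([px]),z)[0][:2]-g; print(px,(p@u).round(1),(-p[0]*u[1]+p[1]*u[0]).round(1))
p=s['eef_pos'][:2]-g;print('tcp in gate',p@u,-p[0]*u[1]+p[1]*u[0])
E
```

```text
109.86782350865907
gate yaw -0.2259675953176767
gate [645.11770361   4.98757316]
(333, 362) -172.0 -8.3
(436, 362) -172.1 4.6
(335, 583) -140.0 -8.4
(432, 583) -140.0 4.6
(318, 229) -175.2 -12.7
(445, 230) -175.0 8.2
tcp in gate -154.69252042118583 -1.869525793254084
```

```bash
python3 -m creep '[{"dp":[-12,1.9,-0.7],"angular":[0,0,0.002],"fingers":8},{"dp":[-28,1.9,-0.7],"angular":[0,0,0.002],"fingers":8},{"dp":[-44,1.9,-0.7],"angular":[0,0,0.002],"fingers":8},{"dp":[-60,1.9,-0.7],"angular":[0,0,0.002],"fingers":8},{"dp":[-74,1.9,-0.7],"angular":[0,0,0.002],"fingers":8}]' 40; python3 -m creep '[{"dp":[0,0,0],"angular":[0,0,0],"fingers":8},{"dp":[0,0,0],"angular":[0,0,0],"fingers":8},{"dp":[0,0,0],"angular":[0,0,0],"fingers":8}]' 40;python3 - <<'E'
from h import *
import pickle
s=r.sense(); pickle.dump(s,open('w5.pkl','wb'))
im=optics.grab_frame('wrist'); cv2.imwrite('pics/w5.png',im)
crop(im,200,130,440,310,3.3,'pics/w5c.png')
im=optics.grab_frame('scene'); cv2.imwrite('pics/s5.png',im);crop(im,205,210,365,320,5,'pics/s5c.png')
im=optics.grab_frame('side'); cv2.imwrite('pics/d5.png',im);crop(im,275,205,415,300,5,'pics/d5c.png')
s=r.sense();print(s['eef_pos'],s['tcp_rot'],s['contact_force'],s['wrist_torque'],s['opening'])
E
```

```text
clock: 3.6
eef_pos: [565.5, 23.1, 50.9]
tcp_rot: [3.142, -0.001, 2.916]
contact_force: [-5.5, 1.8, 4.7]
opening: 0.149
clock: 3.85
eef_pos: [566.7, 23.1, 50.9]
tcp_rot: [3.141, 0.003, 2.916]
contact_force: [5.3, -0.7, 2.4]
opening: 0.151
[566.56487302  23.15538362  50.93895455] [3.14098739e+00 3.08387983e-03 2.91598148e+00] [ 4.1881676  -2.38112415  3.57282308] [-0.16239975 -0.85103391 -0.02571459] 0.1460691695271696
```

View pics/w5.png

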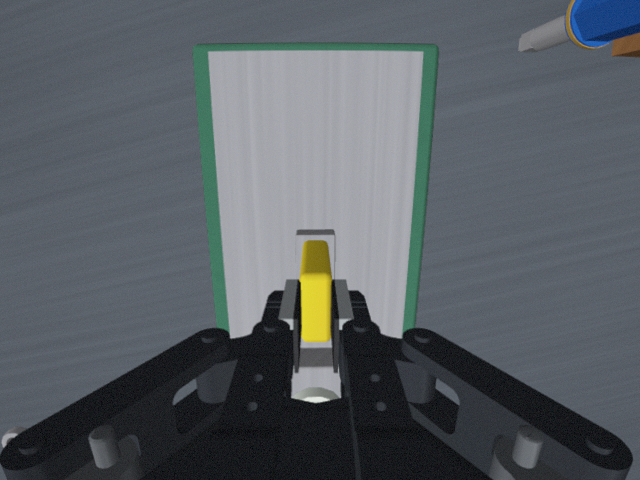

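View pics/s5c.png

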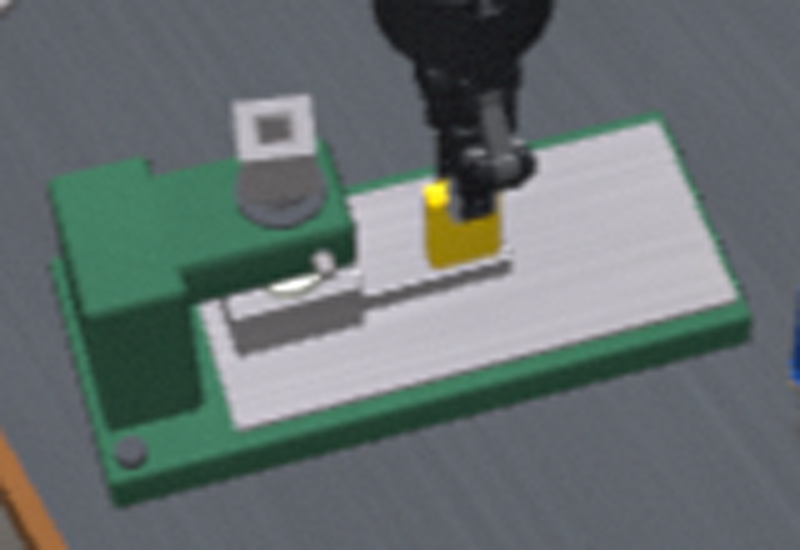

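View pics/d5c.png

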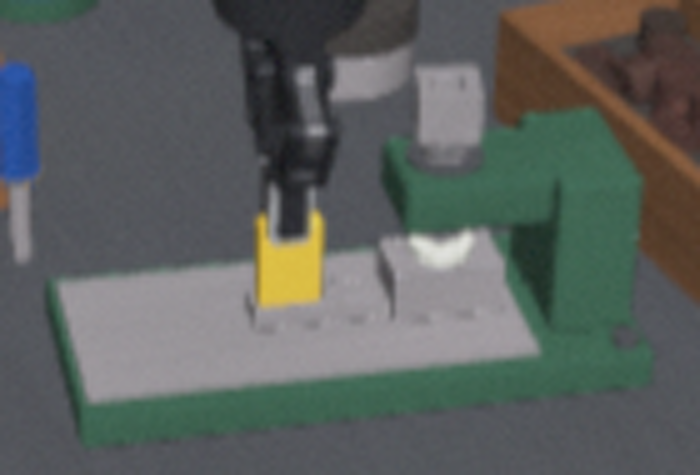

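```bash
python3 - <<'E'
from fit import *
import pickle
def loc(c,px,z,G):
    p=onz(c,[px],z)[0][:2]-G[:2]; u=np.array([np.cos(G[2]),np.sin(G[2])]); return (p@u).round(1),(-p[0]*u[1]+p[1]*u[0]).round(1)
A=cam('scene');B=cam('side')
GA=np.array([647.7,5.3,-.219]);GB=np.array([648.4,3.96,-.216])
a=lambda p:cr(205,210,5,[p])[0]; b=lambda p:cr(275,205,5,[p])[0]
for p,z,n in [((229,312),55,'30,18'),((363,291),55,'-30,18'),((238,355),25,'30,18'),((364,323),25,'-30,18'),((270,130),156,'head'),((512,268),25,'tang')]: print(n,loc(A,a(p),z,GA))
for p,z,n in [((390,281),55,'-30,-18'),((505,273),55,'30,-18'),((379,241),55,'-30,18'),((503,313),25,'30,-18'),((390,319),25,'-30,-18'),((451,70),156,'head')]: print(n,loc(B,b(p),z,GB))
s=pickle.load(open('w5.pkl','rb'));W=cam('wrist',s)
e=onz(W,[(208,51),(423,51)],25); print(e)
G=np.array([645.4,5.2,-.2255])
for p,z in [((301.5,269),85),((330.5,269),85),((302,340),85),((330,340),85),((208,51),25),((423,51),25)]: print(loc(W,p,z,G))
p=s['eef_pos'][:2]-G[:2];u=np.array([np.cos(G[2]),np.sin(G[2])]);print('tcp in gate',p@u,-p[0]*u[1]+p[1]*u[0])
E
```

```text
30,18 (np.float64(30.7), np.float64(15.5))
-30,18 (np.float64(-28.6), np.float64(22.6))
30,18 (np.float64(29.6), np.float64(18.3))
-30,18 (np.float64(-28.9), np.float64(18.8))
head (np.float64(1.8), np.float64(2.1))
tang (np.float64(-102.1), np.float64(10.0))
-30,-18 (np.float64(-34.1), np.float64(-26.2))
30,-18 (np.float64(26.0), np.float64(-30.2))
-30,18 (np.float64(-29.9), np.float64(12.7))
30,-18 (np.float64(29.1), np.float64(-22.4))
-30,-18 (np.float64(-30.4), np.float64(-16.4))
head (np.float64(2.8), np.float64(7.5))
[[443.05838981  -4.7585752   25.        ]
 [467.65177615 101.99953184  25.        ]]
(np.float64(-100.5), np.float64(-6.1))
(np.float64(-100.5), np.float64(5.8))
(np.float64(-66.7), np.float64(-6.4))
(np.float64(-66.7), np.float64(6.0))
(np.float64(-195.0), np.float64(-54.9))
(np.float64(-194.9), np.float64(54.6))
tcp in gate -80.70784227953023 -0.14459825889304057
```

```bash
python3 -m creep '[{"dp":[0,0,0],"angular":[0,0,0],"fingers":25},{"dp":[0,0,0],"angular":[0,0,0],"fingers":40},{"dp":[0,0,-20],"angular":[0,0,0],"fingers":40},{"dp":[0,0,-50],"angular":[0,0,0],"fingers":40},{"dp":[0,0,-91],"angular":[0,0,0],"fingers":40}]'; python3 go.py 455 240 250 4.2
```

```text
clock: 4.42
eef_pos: [561.9, 23.1, 138.9]
tcp_rot: [-3.14, -0.008, 2.916]
contact_force: [0.9, -0.2, 0.7]
opening: 0.47
at [561.9  23.1 138.9] [-3.14  -0.008  2.916] t 4.42
dp [ 153.5  187.2 -110.3] ang [ 0.003 -0.008 -1.284]
```

```bash
python3 -m creep '[{"dp":[12,12,-36],"angular":[0,0,-0.12],"fingers":60},{"dp":[25,30,-70],"angular":[0,0,-0.24],"fingers":60},{"dp":[45,54,-95],"angular":[0,0,-0.36],"fingers":60},{"dp":[66,82,-110],"angular":[0,0,-0.48],"fingers":60},{"dp":[90,110,-110],"angular":[0,0,-0.6],"fingers":60}]'; python3 go.py 455 240 250 4.2
```

```text
clock: 4.83
eef_pos: [502.8, 151.7, 254.4]
tcp_rot: [-3.141, 0.004, -2.763]
contact_force: [0.7, -0.1, 0.4]
opening: 0.703
at [502.8 151.7 254.4] [-3.141  0.004 -2.763] t 4.83
dp [11.7 99.7  4.3] ang [-0.002  0.004 -0.679]
```

```bash
python3 -m creep '[{"dp":[3,25,2],"angular":[0,0,-0.12],"fingers":60},{"dp":[6,50,2],"angular":[0,0,-0.24],"fingers":60},{"dp":[8,75,2],"angular":[0,0,-0.36],"fingers":60},{"dp":[8,80,2],"angular":[0,0,-0.48],"fingers":60},{"dp":[8,80,2],"angular":[0,0,-0.6],"fingers":60}]';python3 -m creep '[{"dp":[0,0,0],"angular":[0,0,-0.03],"fingers":60},{"dp":[0,0,0],"angular":[0,0,-0.03],"fingers":60},{"dp":[0,0,0],"angular":[0,0,-0.03],"fingers":60}]'; python3 - <<'E'
from h import *
import pickle
s=r.sense(); pickle.dump(s,open('w6.pkl','wb'))
im=optics.grab_frame('wrist'); cv2.imwrite('pics/w6.png',im)
print(s['qvel'].round(3),s['qpos'].round(3))
E
python3 go.py 455 240 250 4.2
```

```text
clock: 5.25
eef_pos: [463.5, 223.3, 248.4]
tcp_rot: [3.14, -0.002, -2.159]
contact_force: [-1.1, -0.3, 0.3]
opening: 0.704
clock: 5.5
eef_pos: [464.8, 221.7, 248.5]
tcp_rot: [3.141, -0.001, -2.139]
contact_force: [-0.3, -0.3, 0.0]
opening: 0.702
[-0.006  0.001 -0.007 -0.001 -0.003  0.007] [ 0.442  0.14   1.815  0.     1.188 -2.132]
at [465.1 221.7 248.6] [ 3.141e+00 -1.000e-03 -2.139e+00] t 5.55
dp [-10.   18.3  -1.4] ang [ 0.001 -0.001 -0.056]
```

View pics/w6.png

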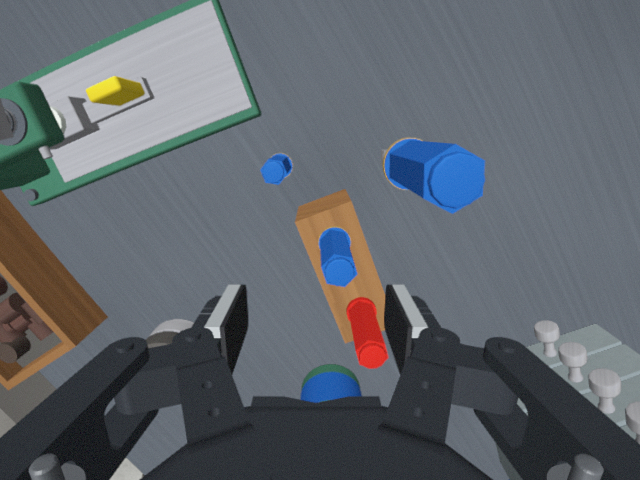

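```bash
python3 - <<'E'
from h import *
a=cv2.imread('pics/w6.png'); crop(a,290,185,400,295,5.4,'pics/w6c.png')
crop(a,0,60,100,190,4.5,'pics/w6d.png')
E
```

```text
(no output)
```

View pics/w6c.png

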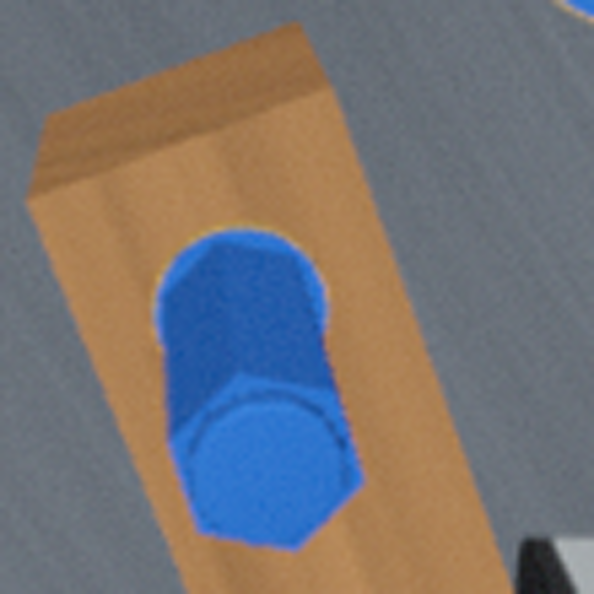

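View pics/w6d.png

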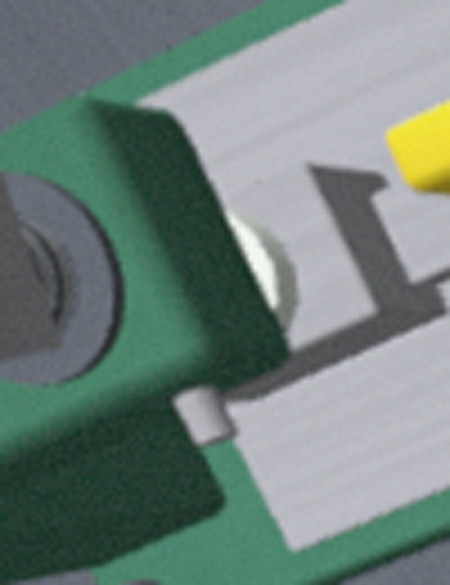

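```bash
python3 - <<'E'
from fit import *
import pickle
s=pickle.load(open('w6.pkl','rb'));W=cam('wrist',s)
p=onz(W,cr(290,185,5.4,[(240,372),(350,392),(363,478),(295,550),(200,533),(170,440)]),157)[:,:2]
c=p.mean(0);print('c',c,np.hypot(*(p-c).T).round(1)); a=np.degrees(np.arctan2(*(p-c).T[::-1]));print(a.round(1),(a%60).round(1))
# flange centre z=84 top
f=onz(W,cr(290,185,5.4,[(155,305),(328,305)]),84);print('flange',f,np.hypot(*(f[0]-f[1])[:2]))
f=onz(W,cr(290,185,5.4,[(240,228)]),81);print('flange top pt',f)
# stand corners z=78
f=onz(W,cr(290,185,5.4,[(28,200),(333,88)]),78);print(f, np.hypot(*(f[0]-f[1])[:2]))
u=f[1]-f[0];print('edge ang',np.degrees(np.arctan2(u[1],u[0])))
E
```

```text
c [465.23786663 261.24308787] [14.8 15.9 14.2 14.9 15.4 15.2]
[-104.4 -169.1  136.7   73.4   15.8  -45.7] [15.6 10.9 16.7 13.4 15.8 14.3]
flange [[478.3722684  251.3163301   84.        ]
 [451.42840417 268.54629512  84.        ]] 31.981924810680944
flange top pt [[457.6861156  248.01536924  81.        ]]
[[488.21820732 223.08986258  78.        ]
 [429.80990162 235.45328439  78.        ]] 59.70246538462654
edge ang 168.04848176316915
```

```bash
python3 go.py 465.2 261.2 190 4.442
```

```text
at [465.1 221.7 248.6] [ 3.141e+00 -1.000e-03 -2.139e+00] t 5.55
dp [-33.4  21.1  58.6] ang [ 0.001 -0.001 -0.298]
```

```bash
python3 -m creep '[{"dp":[-20,12,10],"angular":[0,0,-0.12],"fingers":60},{"dp":[-33.4,21,30],"angular":[0,0,-0.24],"fingers":60},{"dp":[-33.4,21,58],"angular":[0,0,-0.298],"fingers":60},{"dp":[-33.4,21,58],"angular":[0,0,-0.298],"fingers":60},{"dp":[-33.4,21,58],"angular":[0,0,-0.298],"fingers":60}]'; python3 - <<'E'
from h import *
import pickle
s=r.sense(); pickle.dump(s,open('w7.pkl','wb'))
im=optics.grab_frame('wrist'); cv2.imwrite('pics/w7.png',im)
crop(im,220,160,420,310,4,'pics/w7c.png')
W=cam('wrist',s)
print(proj(W,[[465.2,261.2,157],[465.2,261.2,84]]))
E
python3 go.py 465.2 261.2 103 4.442
```

```text
clock: 5.97
eef_pos: [464.7, 260.6, 189.9]
tcp_rot: [3.139, -0.003, -1.842]
contact_force: [0.3, -0.1, 0.2]
opening: 0.7
[[311.89186308 255.72210708]
 [312.64619015 225.18952298]]
at [465.8 261.  191.3] [ 3.141e+00 -1.000e-03 -1.843e+00] t 6.02
dp [-0.1  0.6 88.3] ang [ 0.001 -0.001 -0.002]
```

View pics/w7c.png

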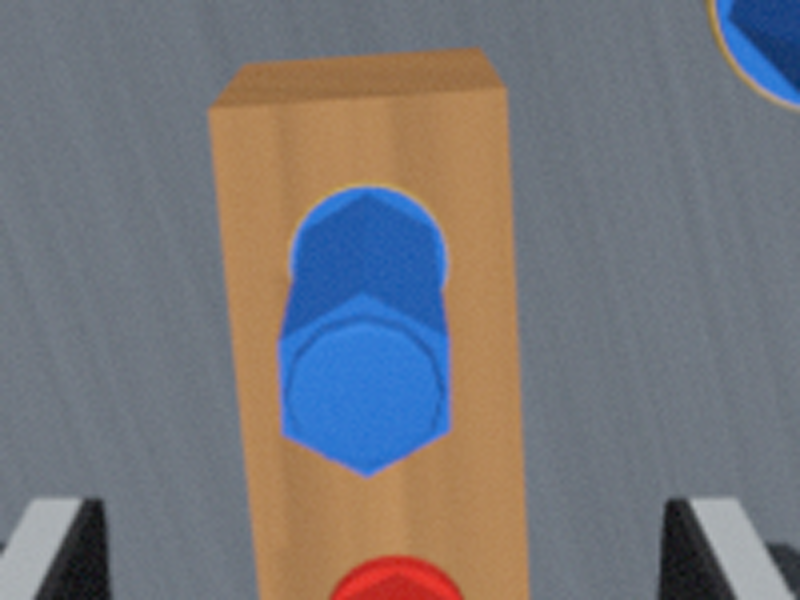

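```bash
python3 -m creep '[{"dp":[0,0.4,30],"angular":[0,0,0],"fingers":60},{"dp":[0,0.4,65],"angular":[0,0,0],"fingers":55},{"dp":[0,0.4,88],"angular":[0,0,0],"fingers":45},{"dp":[0,0.4,88],"angular":[0,0,0],"fingers":35},{"dp":[0,0.4,88],"angular":[0,0,0],"fingers":35}]' 60; python3 go.py 465.2 261.2 103 4.442; python3 - <<'E'
from h import *
im=optics.grab_frame('wrist'); cv2.imwrite('pics/w8.png',im)
E
```

```text
clock: 6.43
eef_pos: [465.9, 261.3, 103.8]
tcp_rot: [3.141, -0.0, -1.842]
contact_force: [0.5, 0.6, 1.0]
opening: 0.414
at [465.9 261.3 103.8] [ 3.141 -0.    -1.842] t 6.43
dp [0.3 0.6 0.8] ang [ 0. -0. -0.]
```

View pics/w8.png

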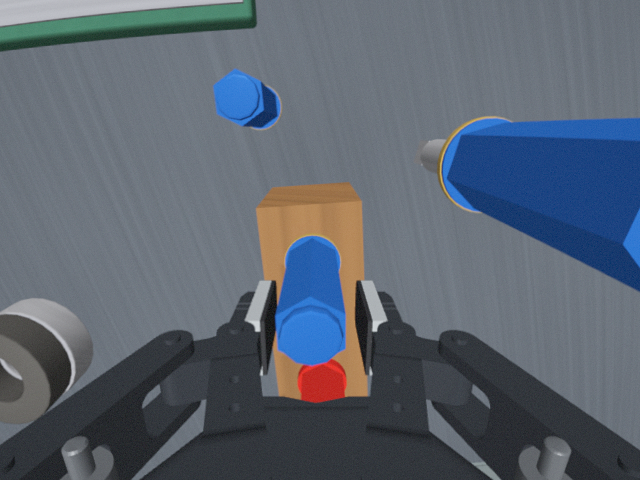

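```bash
python3 -m creep '[{"dp":[0,-0.8,0.6],"angular":[0,0,0],"fingers":28},{"dp":[0,-0.8,0.6],"angular":[0,0,0],"fingers":20},{"dp":[0,-0.8,0.6],"angular":[0,0,0],"fingers":18},{"dp":[0,-0.8,0.6],"angular":[0,0,0],"fingers":18},{"dp":[0,-0.8,0.6],"angular":[0,0,0],"fingers":18}]' 60; python3 -m creep '[{"dp":[0,0,-30],"angular":[0,0,0],"fingers":18},{"dp":[0,0,-70],"angular":[0,0,0],"fingers":18},{"dp":[0,0,-110],"angular":[0,0,0],"fingers":18},{"dp":[0,0,-150],"angular":[0,0,0],"fingers":18},{"dp":[0,0,-170],"angular":[0,0,0],"fingers":18}]' 60; python3 - <<'E'
from h import *
im=optics.grab_frame('wrist'); cv2.imwrite('pics/w9.png',im)
im=optics.grab_frame('scene'); cv2.imwrite('pics/s9.png',im)
im=optics.grab_frame('side'); cv2.imwrite('pics/d9.png',im)
print(r.sense()['eef_pos'])
E
```

```text
clock: 6.9
eef_pos: [468.1, 262.1, 104.9]
tcp_rot: [-3.138, 0.003, -1.84]
contact_force: [0.4, -0.5, 5.5]
opening: 0.291
clock: 7.32
eef_pos: [468.2, 262.3, 279.2]
tcp_rot: [-3.136, 0.006, -1.84]
contact_force: [0.9, 1.4, -1.6]
opening: 0.293
[467.50314446 261.91412173 275.36195128]
```

View pics/w9.png

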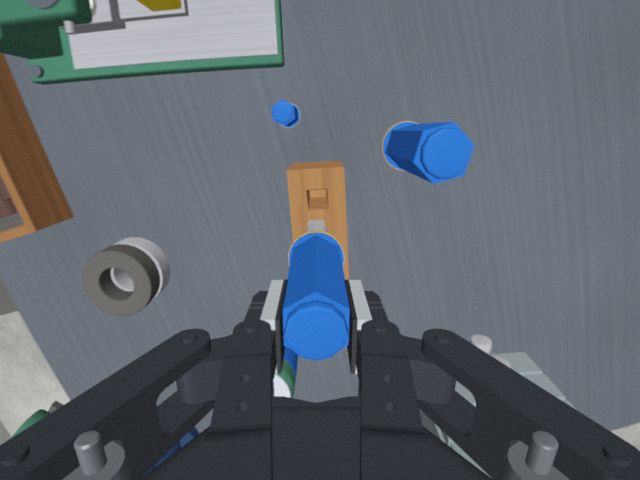

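View pics/s9.png

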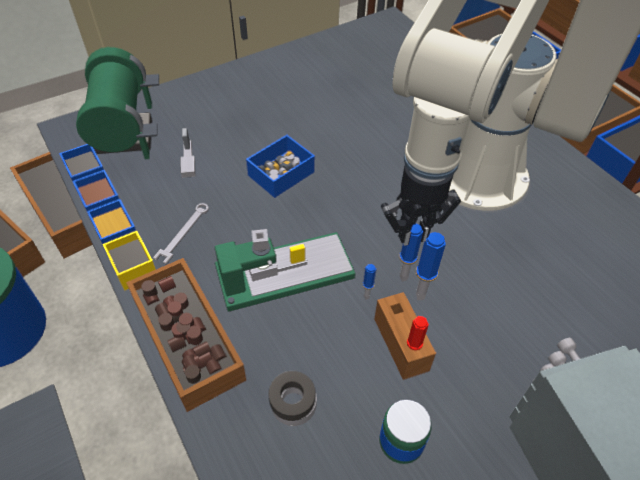

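View pics/d9.png

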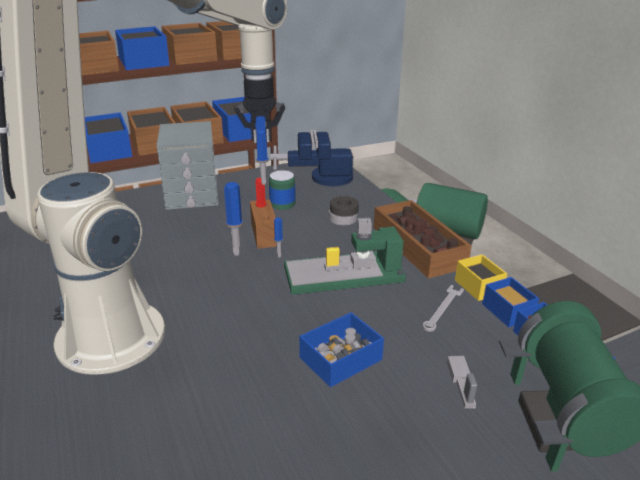

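```bash
python3 - <<'E'
from h import *
a=cv2.imread('pics/w9.png'); crop(a,285,175,345,255,7,'pics/w9c.png')
a=cv2.imread('pics/s9.png'); b=cv2.imread('pics/d9.png');crop(b,245,150,285,195,10,'pics/d9c.png')
crop(a,395,215,430,285,8,'pics/s9c.png')
x=[cv2.resize(cv2.imread(f'pics/{n}.png'),(260,500)) for n in ('w9c','s9c','d9c')];cv2.imwrite('pics/m9.png',np.hstack(x))
crop(a,243,222,283,252,14,'pics/s9h.png')
E
```

```text
(no output)
```

View pics/m9.png

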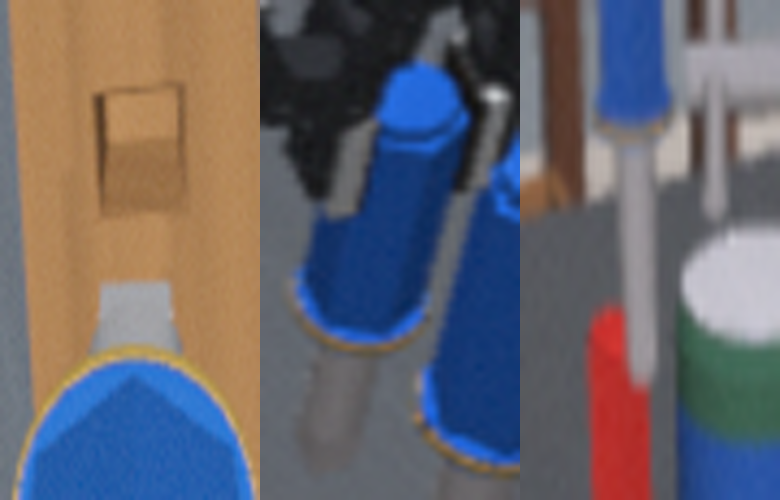

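View pics/s9h.png

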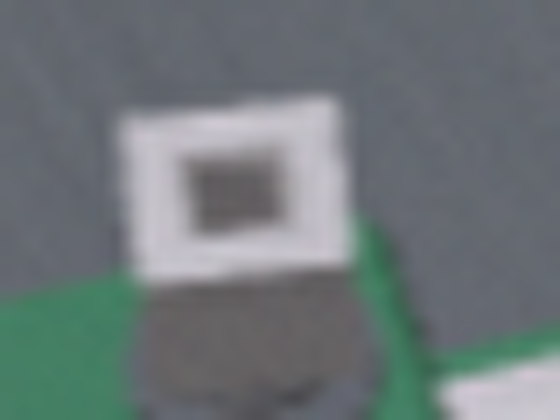

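```bash
python3 - <<'E'
from fit import *
A=cam('scene')
p=onz(A,cr(243,222,14,[(116,110),(339,96),(357,265),(136,282)]),156)[:,:2]
print(p.mean(0)); 
for i in range(4):
    u=p[(i+1)%4]-p[i];print(np.hypot(*u).round(1),np.degrees(np.arctan2(u[1],u[0]))%90)
q=onz(A,cr(243,222,14,[(182,158),(275,150),(288,228),(193,235)]),156)[:,:2];print(q.mean(0))
B=cam('side');b=cv2.imread('pics/d5.png')
E
python3 go.py 647 5 320 4.4
```

```text
[647.46614381   6.23812302]
33.6 64.32468745755824
32.8 66.76788376816222
32.8 65.26103987469797
33.4 68.1517129506262
[648.24345557   6.91320627]
at [467.5 261.9 275.4] [-3.137  0.004 -1.84 ] t 7.47
dp [ 199.8 -241.5  -44.4] ang [-0.004  0.004  0.043]
```

```bash
python3 -m creep '[{"dp":[20,-24,-18],"angular":[0,0,0.05],"fingers":18},{"dp":[45,-54,-18],"angular":[0,0,0.1],"fingers":18},{"dp":[70,-84,-18],"angular":[0,0,0.148],"fingers":18},{"dp":[95,-114,-18],"angular":[0,0,0.148],"fingers":18},{"dp":[120,-144,-18],"angular":[0,0,0.148],"fingers":18}]' 60;  python3 go.py 646.5 5.5 285 4.295
```

```text
clock: 7.88
eef_pos: [573.1, 105.7, 288.8]
tcp_rot: [3.14, -0.001, -1.988]
contact_force: [1.0, 0.7, -1.9]
opening: 0.294
at [573.1 105.7 288.8] [ 3.140e+00 -1.000e-03 -1.988e+00] t 7.88
dp [  61.9 -107.6    3.7] ang [ 0.002 -0.001  0.001]
```

```bash
python3 -m creep '[{"dp":[14,-28,0],"angular":[0,0,0],"fingers":18},{"dp":[30,-56,0],"angular":[0,0,0],"fingers":18},{"dp":[44,-84,0],"angular":[0,0,0],"fingers":18},{"dp":[44,-84,0],"angular":[0,0,0],"fingers":18},{"dp":[44,-84,0],"angular":[0,0,0],"fingers":18}]' 60; python3 - <<'E'
from h import *
import pickle
optics.grab_frame('side')
s=r.sense(); pickle.dump(s,open('w10.pkl','wb'))
im=optics.grab_frame('wrist'); cv2.imwrite('pics/w10.png',im)
crop(im,250,140,390,260,5,'pics/w10c.png'); print(s['qvel'].round(3))
E
python3 go.py 646.5 5.5 285 4.295
```

```text
clock: 8.3
eef_pos: [632.0, 31.8, 288.2]
tcp_rot: [3.139, -0.001, -1.99]
contact_force: [0.8, -0.5, -1.7]
opening: 0.291
[ 0.026 -0.018  0.008  0.001  0.003  0.002]
at [631.2  33.5 288.9] [ 3.139e+00 -1.000e-03 -1.988e+00] t 8.4
dp [ 19.4 -25.3   3.9] ang [ 0.003 -0.001  0.   ]
```

View pics/w10.png

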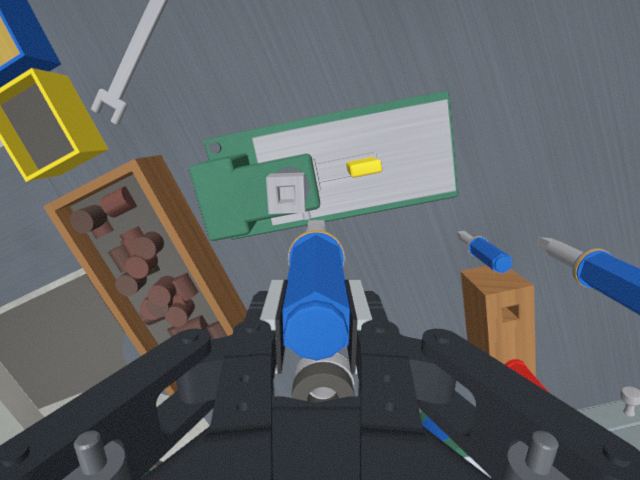

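View pics/w10c.png

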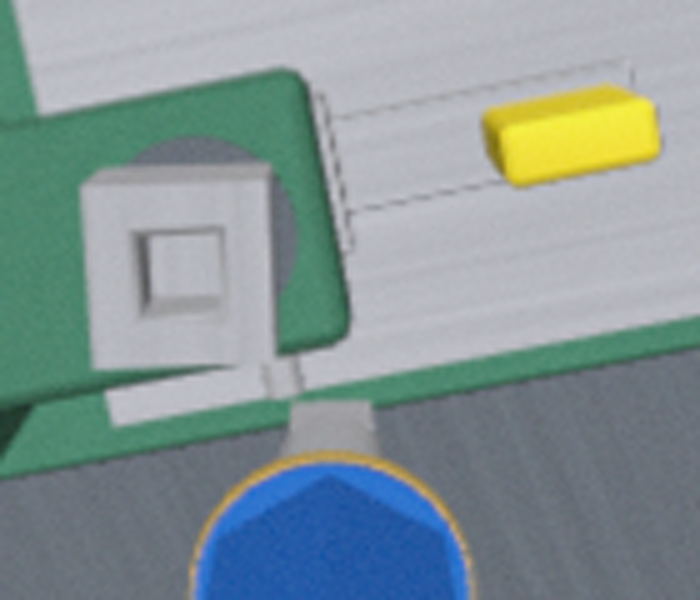

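```bash
python3 - <<'E'
from h import *
im=cv2.imread('pics/w10.png'); crop(im,262,165,310,220,11,'pics/w10d.png');crop(im,300,215,335,240,20,'pics/w10e.png')
E
```

```text
(no output)
```

View pics/w10d.png

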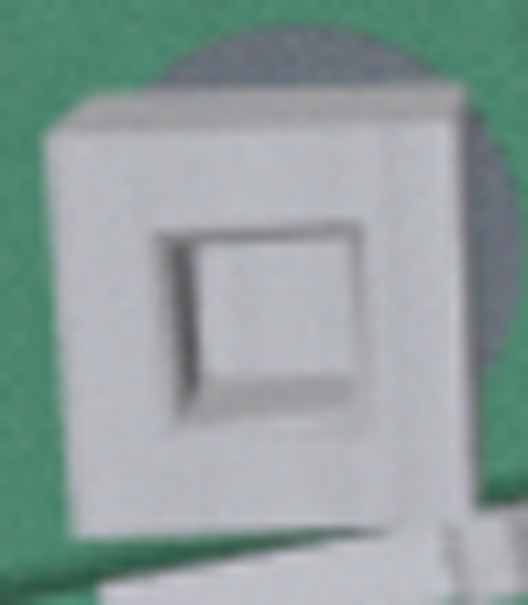

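View pics/w10e.png

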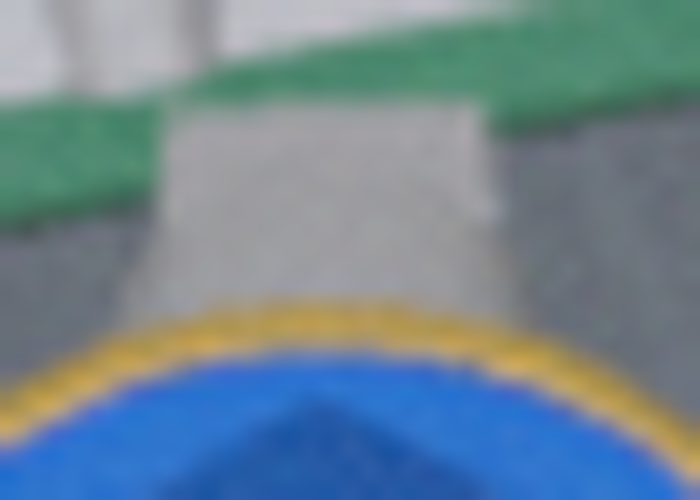

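```bash
python3 - <<'E'
from fit import *
import pickle
s=pickle.load(open('w10.pkl','rb'));W=cam('wrist',s);Rt=rpy(s['tcp_rot'])
d=lambda l:cr(262,165,11,l)
p=onz(W,d([(48,135),(462,117),(475,525),(75,535)]),156)[:,:2]
q=onz(W,d([(160,235),(362,225),(362,410),(180,425)]),156)[:,:2]
for p in (p,q):
  print(p.mean(0))
  for i in range(4):
    u=p[(i+1)%4]-p[i];print(np.hypot(*u).round(1),(np.degrees(np.arctan2(u[1],u[0]))%90).round(1))
print('tool yaw mod 90',np.degrees(s['tcp_rot'][2])%90)
for z in (93,94,95):
  print(z,proj(W,[s['eef_pos']+Rt@[4.5,y,z] for y in (-4.5,4.5)]).round(2).tolist())
print('obs tip',cr(300,215,20,[(165,100),(485,100)]))
E
```

```text
[645.09647932   5.02472902]
32.3 68.4
32.5 67.3
32.1 67.4
32.0 67.7
[644.79953447   4.59768504]
15.9 68.7
14.7 65.1
14.5 70.7
15.2 70.3
tool yaw mod 90 66.04766095308763
93 [[307.44, 223.02], [319.11, 223.01]]
94 [[307.47, 222.69], [319.09, 222.69]]
95 [[307.5, 222.37], [319.08, 222.36]]
obs tip [[307.775 219.525]
 [323.775 219.525]]
```

```bash
python3 - <<'E'
from fit import *
import pickle
s=pickle.load(open('w10.pkl','rb'));W=cam('wrist',s);Rt=rpy(s['tcp_rot'])
for z in (87,88,89,90):
  print(z,proj(W,[s['eef_pos']+Rt@[6,y,z] for y in (-6,6)]).round(2).tolist())
# tool pose of bit from obs
e=onz(W,[(307.775,219.525),(323.775,219.525)],s['eef_pos'][2]-89)
print((Rt.T@(e-s['eef_pos']).T).T)
E
```

```text
87 [[305.25, 223.1], [321.17, 223.09]]
88 [[305.29, 222.77], [321.15, 222.76]]
89 [[305.33, 222.44], [321.13, 222.43]]
90 [[305.36, 222.11], [321.11, 222.1]]
[[ 8.27669765 -4.12424323 88.99707839]
 [ 8.26033391  7.99523095 89.03470272]]
```

```bash
python3 - <<'E'
from fit import *
import pickle
s=r.sense();Rt=rpy(s['tcp_rot'])
print(s['eef_pos'],s['clock'])
h=np.array([645.0,4.9,156]); d=Rt.T@(h-s['eef_pos']); print('head in tool',d,'bit move',d-[2.27,1.94,94])
E
```

```text
[631.21276724  33.53134495 288.92660311] 8.4
head in tool [ 20.4803129  -24.54127883 132.88192478] bit move [ 18.2103129  -26.48127883  38.88192478]
```

```bash
python3 -m creep '[{"dp":[10,-15,8],"angular":[0,0,-0.028],"fingers":18},{"dp":[18.2,-26.5,16],"angular":[0,0,-0.028],"fingers":18},{"dp":[18.2,-26.5,26],"angular":[0,0,-0.028],"fingers":18},{"dp":[18.2,-26.5,26],"angular":[0,0,-0.028],"fingers":18},{"dp":[18.2,-26.5,26],"angular":[0,0,-0.028],"fingers":18}]' 60; python3 - <<'E'
from h import *
import pickle
a=optics.grab_frame('side');b=optics.grab_frame('scene')
s=r.sense(); pickle.dump(s,open('w11.pkl','wb'))
im=optics.grab_frame('wrist'); cv2.imwrite('pics/w11.png',im)
crop(im,285,180,350,250,8,'pics/w11c.png'); crop(b,230,190,290,270,7,'pics/s11.png');crop(a,340,185,390,260,7,'pics/d11.png')
x=[cv2.resize(cv2.imread(f'pics/{n}.png'),(395,540)) for n in ('s11','d11')];cv2.imwrite('pics/m11.png',np.hstack(x))
print(s['eef_pos'],s['contact_force'])
E
```

```text
clock: 8.82
eef_pos: [648.2, 6.4, 263.2]
tcp_rot: [3.139, -0.001, -1.96]
contact_force: [-0.5, 0.1, -2.0]
opening: 0.291
[648.98550882   6.50035358 264.53816178] [ 0.74836957 -0.19593017 -2.4042864 ]
```

View pics/w11c.png

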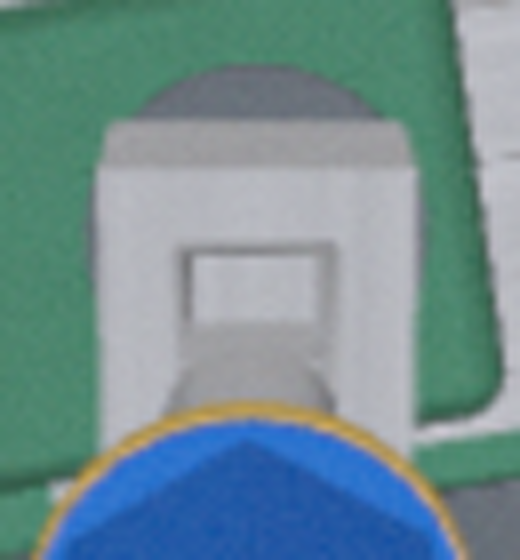

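View pics/m11.png

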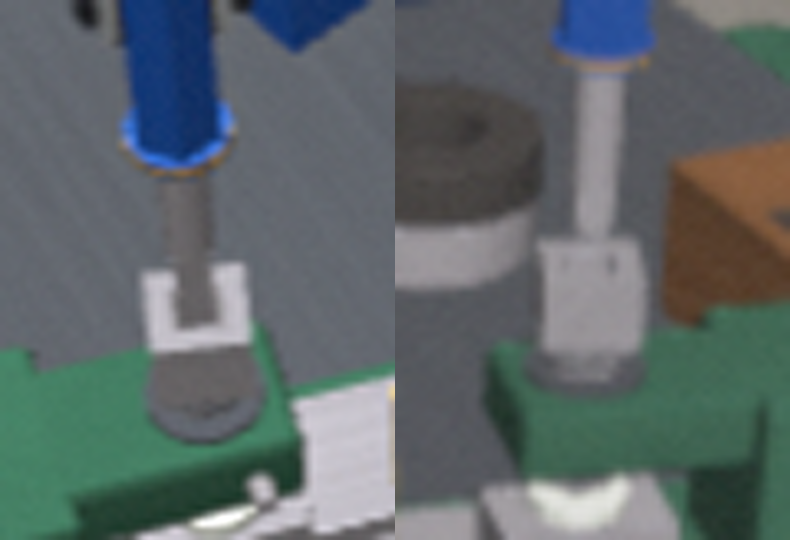

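```bash
python3 -m creep '[{"dp":[0.5,0.6,4],"angular":[0,0,0],"fingers":18},{"dp":[0.5,0.6,9],"angular":[0,0,0],"fingers":18},{"dp":[0.5,0.6,14],"angular":[0,0,0],"fingers":18},{"dp":[0.5,0.6,18],"angular":[0,0,0],"fingers":18},{"dp":[0.5,0.6,18],"angular":[0,0,0],"fingers":18}]' 60; python3 - <<'E'
from h import *
import pickle
a=optics.grab_frame('side');b=optics.grab_frame('scene')
s=r.sense(); pickle.dump(s,open('w12.pkl','wb'))
im=optics.grab_frame('wrist'); 
crop(im,285,180,350,250,8,'pics/w12c.png'); crop(b,230,190,290,270,7,'pics/s11.png');crop(a,340,185,390,260,7,'pics/d11.png')
x=[cv2.resize(cv2.imread(f'pics/{n}.png'),(260,380)) for n in ('w12c','s11','d11')];cv2.imwrite('pics/m12.png',np.hstack(x))
print(s['eef_pos'],s['contact_force'],s['wrist_torque'])
E
```

```text
clock: 9.38
eef_pos: [647.8, 5.7, 244.9]
tcp_rot: [3.14, -0.001, -1.959]
contact_force: [0.1, -0.6, -1.9]
opening: 0.289
[648.32080392   5.61506693 245.97275491] [ 0.35933663  0.10433572 -1.75957311] [ 0.01764926 -0.01428398 -0.00282757]
```

View pics/m12.png

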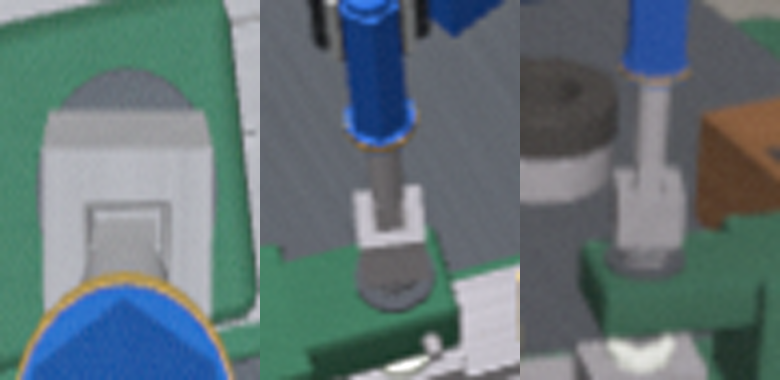

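```bash
python3 -m creep '[{"dp":[0,0,2],"angular":[0,0,0],"fingers":18},{"dp":[0,0,4],"angular":[0,0,0],"fingers":18},{"dp":[0,0,6],"angular":[0,0,0],"fingers":18},{"dp":[0,0,6],"angular":[0,0,0],"fingers":18}]' 60; python3 - <<'E'
from h import *
s=r.sense();print(s['wrist_torque'].round(3))
E
```

```text
clock: 9.87
eef_pos: [648.3, 5.6, 239.8]
tcp_rot: [3.141, -0.0, -1.959]
contact_force: [-0.2, -0.4, -2.3]
opening: 0.294
[0.066 0.02  0.023]
```

No contact force yet; go on to about 13 mm deep.

```bash
python3 -m creep '[{"dp":[0,0,2],"angular":[0,0,0],"fingers":18},{"dp":[0,0,4],"angular":[0,0,0],"fingers":18},{"dp":[0,0,5],"angular":[0,0,0],"fingers":18},{"dp":[0,0,5],"angular":[0,0,0],"fingers":18}]' 60; python3 - <<'E'
from h import *
s=r.sense();print(s['wrist_torque'].round(3))
a=optics.grab_frame('side');b=optics.grab_frame('scene')
im=optics.grab_frame('wrist'); 
crop(im,285,180,350,250,8,'pics/w12c.png'); crop(b,230,190,290,270,7,'pics/s11.png');crop(a,340,185,390,260,7,'pics/d11.png')
x=[cv2.resize(cv2.imread(f'pics/{n}.png'),(260,380)) for n in ('w12c','s11','d11')];cv2.imwrite('pics/m13.png',np.hstack(x))
s=r.sense();print(s['eef_pos'],s['contact_force'],s['wrist_torque'].round(3))
E
```

```text
clock: 10.2
eef_pos: [648.3, 5.6, 235.0]
tcp_rot: [3.141, -0.0, -1.959]
contact_force: [0.3, -0.5, -1.2]
opening: 0.293
[-0.025 -0.045  0.038]
[648.51195209   5.60818684 235.38777484] [-0.61925962 -0.14686569 -2.6978248 ] [-0.036  0.003  0.055]
```

View pics/m13.png

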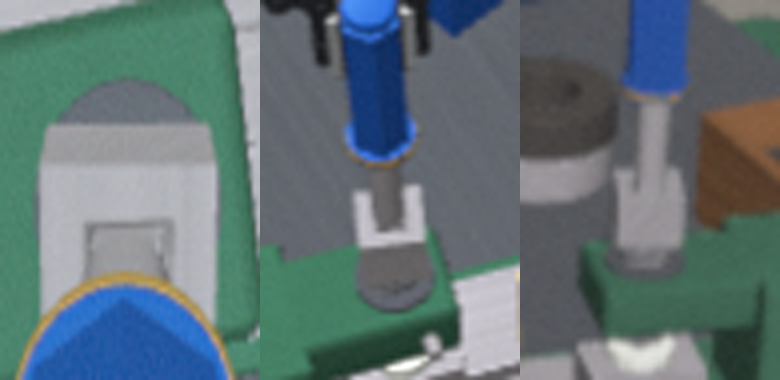

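```bash
cat > tq.py <<'E'
import sys
from h import *
n=int(sys.argv[1]); T=[];F=[];
for i in range(n):
    optics.grab_frame('side'); s=r.sense(); T.append(s['wrist_torque']); F.append(s['contact_force'])
T=np.array(T);F=np.array(F)
y=s['tcp_rot'][2]
print('clk',round(s['clock'],2),'yaw',round(y%(2*np.pi),3),'tz',T[:,2].mean().round(4),'sd',T[:,2].std().round(4),'F',F.mean(0).round(2),'pos',s['eef_pos'].round(1),'j6',round(s['qpos'][5],3))
E
python3 -m creep '[{"dp":[0,0,0],"angular":[0,0,0.12],"fingers":18},{"dp":[0,0,0.1],"angular":[0,0,0.24],"fingers":18},{"dp":[0,0,0.3],"angular":[0,0,0.36],"fingers":18}]' 60; python3 tq.py 6
```

```text
clock: 10.6
eef_pos: [648.5, 5.5, 235.3]
tcp_rot: [-3.141, 0.0, -2.325]
contact_force: [-0.0, 0.1, -1.5]
opening: 0.292
clk 10.9 yaw 3.967 tz 0.0297 sd 0.0247 F [-0.39 -0.38 -1.03] pos [648.5   5.6 235.2] j6 -2.39
```

```bash

python3 -m creep '[{"dp":[0,0,0],"angular":[0,0,0.12],"fingers":18},{"dp":[0,0,0.2],"angular":[0,0,0.24],"fingers":18}]' 60; python3 tq.py 6
python3 -m creep '[{"dp":[0,0,0],"angular":[0,0,0.12],"fingers":18},{"dp":[0,0,0.2],"angular":[0,0,0.24],"fingers":18}]' 60; python3 tq.py 6
```

```text
clock: 11.07
eef_pos: [648.7, 5.4, 235.0]
tcp_rot: [-3.141, 0.0, -2.562]
contact_force: [-0.4, -1.0, 0.1]
opening: 0.291
clk 11.37 yaw 3.728 tz 0.0322 sd 0.0189 F [-0.09 -1.4   0.01] pos [648.7   5.5 235. ] j6 -2.151
clock: 11.53
eef_pos: [648.7, 5.3, 234.8]
tcp_rot: [-3.141, 0.0, -2.801]
contact_force: [-0.3, -3.2, 1.1]
opening: 0.29
clk 11.83 yaw 3.488 tz 0.0281 sd 0.0175 F [ 0.23 -3.21  0.43] pos [648.6   5.4 234.8] j6 -1.911
```

```bash

python3 -m creep '[{"dp":[0.1,-0.3,0],"angular":[0,0,0.12],"fingers":18},{"dp":[0.1,-0.4,0.1],"angular":[0,0,0.24],"fingers":18}]' 60; python3 tq.py 8; python3 - <<'E'
from h import *
im=optics.grab_frame('wrist'); crop(im,270,170,370,270,6,'pics/w14.png')
E
```

```text
clock: 12.0
eef_pos: [648.6, 5.0, 234.6]
tcp_rot: [-3.141, 0.0, -3.041]
contact_force: [0.3, -3.6, 0.2]
opening: 0.291
clk 12.4 yaw 3.246 tz 0.0205 sd 0.0234 F [ 0.44 -3.64  1.1 ] pos [648.6   5.1 234.6] j6 -1.67
```

View pics/w14.png

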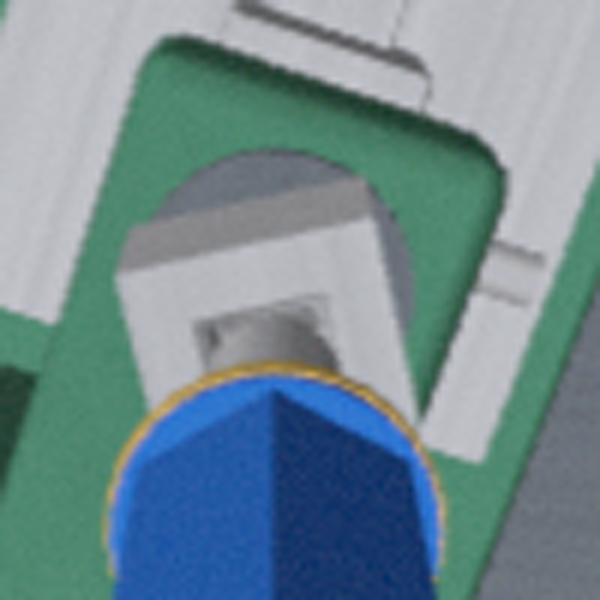

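```bash

python3 -m creep '[{"dp":[0,-0.3,0],"angular":[0,0,0.12],"fingers":18},{"dp":[0,-0.5,0.1],"angular":[0,0,0.24],"fingers":18}]' 60; python3 tq.py 10
python3 -m creep '[{"dp":[0,0,0],"angular":[0,0,0.12],"fingers":18},{"dp":[0,0,0.2],"angular":[0,0,0.24],"fingers":18}]' 60; python3 tq.py 10
```

```text
clock: 12.62
eef_pos: [648.5, 4.7, 234.4]
tcp_rot: [-3.142, -0.0, 3.0]
contact_force: [0.3, -3.0, 1.5]
opening: 0.293
clk 13.12 yaw 3.005 tz 0.0336 sd 0.035 F [-0.26 -3.29  0.94] pos [648.5   4.7 234.4] j6 -1.429
clock: 13.28
eef_pos: [648.4, 4.6, 234.2]
tcp_rot: [-3.141, -0.0, 2.76]
contact_force: [-0.7, -3.8, 3.3]
opening: 0.291
clk 13.78 yaw 2.765 tz 0.0145 sd 0.0312 F [-0.87 -4.16  1.63] pos [648.5   4.6 234.2] j6 -1.189
```

```bash

python3 -m creep '[{"dp":[0,-0.3,0],"angular":[0,0,0.12],"fingers":18},{"dp":[0,-0.6,0.1],"angular":[0,0,0.24],"fingers":18}]' 60; python3 tq.py 14
python3 -m creep '[{"dp":[0,0,0],"angular":[0,0,0.12],"fingers":18},{"dp":[0,0,0.2],"angular":[0,0,0.24],"fingers":18}]' 60; python3 tq.py 14
```

```text
clock: 13.95
eef_pos: [648.2, 4.3, 234.1]
tcp_rot: [3.142, -0.0, 2.52]
contact_force: [-1.6, -3.8, 0.2]
opening: 0.294
clk 14.65 yaw 2.524 tz 0.0517 sd 0.0346 F [-1.29 -3.12  0.81] pos [648.3   4.2 234.1] j6 -0.949
clock: 14.82
eef_pos: [648.2, 4.1, 233.9]
tcp_rot: [-3.141, -0.0, 2.279]
contact_force: [-1.5, -3.0, 1.4]
opening: 0.295
clk 15.52 yaw 2.284 tz 0.0617 sd 0.0243 F [-2.33 -3.05  1.14] pos [648.2   4.1 233.9] j6 -0.709
```

```bash
python3 tq.py 40; python3 - <<'E'
from h import *
im=optics.grab_frame('wrist'); crop(im,270,170,370,270,6,'pics/w15.png')
E
```

```text
clk 17.52 yaw 2.284 tz 0.068 sd 0.0256 F [-2.77 -3.48  0.63] pos [648.3   4.1 233.9] j6 -0.709
```

View pics/w15.png

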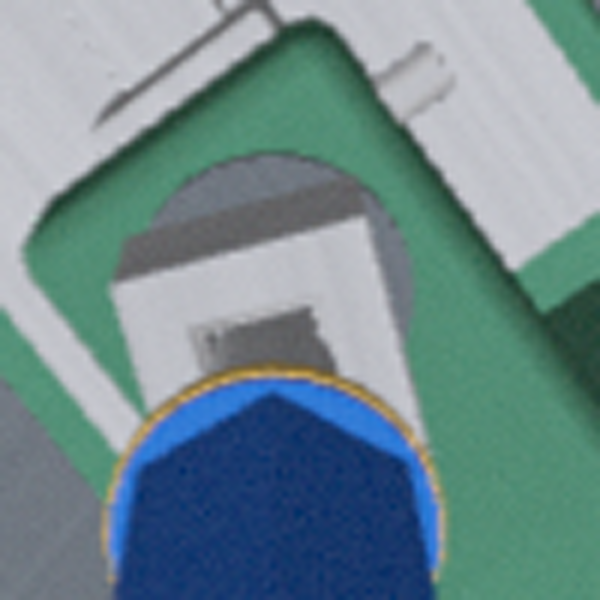

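```bash
python3 -m creep '[{"dp":[0,0,0],"angular":[0,0,-0.1],"fingers":18},{"dp":[0,0,0],"angular":[0,0,-0.2],"fingers":18},{"dp":[0,0,0],"angular":[0,0,-0.2],"fingers":18}]' 60; python3 tq.py 8
```

```text
clock: 17.82
eef_pos: [648.9, 4.3, 233.9]
tcp_rot: [3.141, 0.001, 2.488]
contact_force: [-1.9, -2.7, -1.5]
opening: 0.29
clk 18.22 yaw 2.483 tz 0.0114 sd 0.0162 F [-0.03 -2.11 -2.11] pos [648.6   4.3 233.9] j6 -0.908
```

```bash
python3 -m creep '[{"dp":[0,0,-4],"angular":[0,0,0],"fingers":18},{"dp":[0,0,-10],"angular":[0,0,0],"fingers":18},{"dp":[0,0,-18],"angular":[0,0,0],"fingers":18},{"dp":[0,0,-30],"angular":[0,0,0],"fingers":18},{"dp":[0,0,-50],"angular":[0,0,0],"fingers":18}]' 60; python3 - <<'E'
from h import *
im=optics.grab_frame('wrist'); cv2.imwrite('pics/w16.png',im)
E
python3 go.py 467.5 261.9 295 2.483
```

```text
clock: 18.63
eef_pos: [647.6, 4.4, 284.0]
tcp_rot: [-3.141, -0.002, 2.484]
contact_force: [0.1, 0.5, -3.1]
opening: 0.291
at [649.9   4.4 289.6] [3.138 0.004 2.484] t 18.68
dp [301.8  92.2  -6.2] ang [0.003 0.004 0.001]
```

View pics/w16.png

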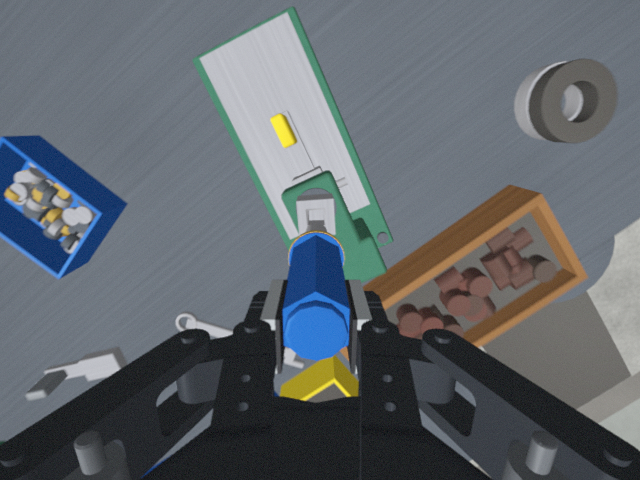

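```bash
python3 -m creep '[{"dp":[34,10,-5],"angular":[0,0,-0.1],"fingers":18},{"dp":[70,21,-5],"angular":[0,0,-0.2],"fingers":18},{"dp":[106,32,-5],"angular":[0,0,-0.3],"fingers":18},{"dp":[142,43,-5],"angular":[0,0,-0.4],"fingers":18},{"dp":[178,54,-5],"angular":[0,0,-0.446],"fingers":18}]' 60; python3 go.py 468 262 290 2.93
```

```text
clock: 19.1
eef_pos: [539.7, 157.0, 289.9]
tcp_rot: [3.14, 0.001, 2.935]
contact_force: [0.3, 1.2, -2.9]
opening: 0.289
at [539.7 157.  289.9] [3.140e+00 1.000e-03 2.935e+00] t 19.1
dp [91.7 88.  -0.1] ang [0.001 0.001 0.005]
```

```bash
python3 -m creep '[{"dp":[25,24,0],"angular":[0,0,0],"fingers":18},{"dp":[50,48,0],"angular":[0,0,0],"fingers":18},{"dp":[71,69,0],"angular":[0,0,0],"fingers":18},{"dp":[71,69,0],"angular":[0,0,0],"fingers":18},{"dp":[71,69,0],"angular":[0,0,0],"fingers":18}]' 60; python3 go.py 468 262 290 2.93
```

```text
clock: 19.52
eef_pos: [485.1, 239.6, 289.9]
tcp_rot: [3.14, 0.001, 2.933]
contact_force: [-1.0, -0.2, -2.4]
opening: 0.291
at [485.1 239.6 289.9] [3.140e+00 1.000e-03 2.933e+00] t 19.52
dp [21.3 18.4 -0.1] ang [0.001 0.001 0.003]
```

```bash
python3 -m creep '[{"dp":[12,10,0],"angular":[0,0,0],"fingers":18},{"dp":[20,17.5,0],"angular":[0,0,0],"fingers":18},{"dp":[20,17.5,10],"angular":[0,0,0],"fingers":18},{"dp":[20,17.5,10],"angular":[0,0,0],"fingers":18}]' 60; python3 - <<'E'
from h import *
import pickle
optics.grab_frame('side')
s=r.sense(); pickle.dump(s,open('w17.pkl','wb'))
im=optics.grab_frame('wrist'); cv2.imwrite('pics/w17.png',im)
crop(im,270,140,370,260,5,'pics/w17c.png'); print(s['eef_pos'],s['tcp_rot'])
E
```

```text
clock: 19.85
eef_pos: [469.3, 258.9, 277.5]
tcp_rot: [-3.14, -0.001, 2.93]
contact_force: [-0.6, -0.7, -3.2]
opening: 0.288
[469.4800701  258.65941008 277.88247892] [-3.14018291e+00 -1.07451209e-03  2.92981034e+00]
```

View pics/w17c.png

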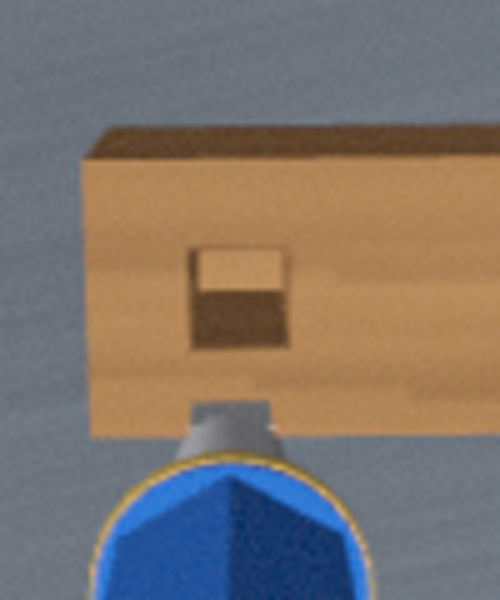

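```bash
python3 - <<'E'
from fit import *
import pickle
s=pickle.load(open('w17.pkl','rb'));W=cam('wrist',s);Rt=rpy(s['tcp_rot'])
d=lambda l:cr(270,140,5,l)
h=onz(W,d([(190,247),(290,247),(291,348),(193,350)]),78);print(np.diff(h,axis=0)); H=Rt.T@(h.mean(0)-s['eef_pos'])
e=(Rt.T@(onz(W,d([(193,402),(271,402)]),s['eef_pos'][2]-89)-s['eef_pos']).T).T
print('hole tool',H,'hole world',h.mean(0),'bit',e)
b=e.mean(0)-[6,0,0]; print('bit c',b,'move',H-b)
E
```

```text
[[  4.45909097  20.68785115   0.        ]
 [ 21.43255329  -4.19774593   0.        ]
 [ -4.01060793 -20.69438443   0.        ]]
hole tool [  4.40663668   2.28383261 199.88430829] hole world [465.38274226 261.58815821  78.        ] bit [[ 9.4975856  -5.70548879 89.01838841]
 [ 9.49148034  6.11530786 89.0017175 ]]
bit c [ 3.49453297  0.20490953 89.01005295] move [  0.91210371   2.07892308 110.87425534]
```

```bash
python3 -m creep '[{"dp":[0.9,2.1,25],"angular":[0,0,0],"fingers":18},{"dp":[0.9,2.1,55],"angular":[0,0,0],"fingers":18},{"dp":[0.9,2.1,85],"angular":[0,0,0],"fingers":18},{"dp":[0.9,2.1,98],"angular":[0,0,0],"fingers":18},{"dp":[0.9,2.1,98],"angular":[0,0,0],"fingers":18}]' 60; python3 - <<'E'
from h import *
s=r.sense()
a=optics.grab_frame('side');b=optics.grab_frame('scene')
im=optics.grab_frame('wrist'); 
crop(im,270,150,370,260,5,'pics/w18c.png'); crop(b,370,230,450,350,5,'pics/s18.png');crop(a,230,120,300,240,5,'pics/d18.png')
x=[cv2.resize(cv2.imread(f'pics/{n}.png'),(266,400)) for n in ('w18c','s18','d18')];cv2.imwrite('pics/m18.png',np.hstack(x))
s=r.sense();print(s['eef_pos'],s['contact_force'])
E
```

```text
clock: 20.37
eef_pos: [467.7, 259.9, 177.7]
tcp_rot: [-3.138, -0.004, 2.929]
contact_force: [-0.1, -0.4, -1.7]
opening: 0.295
[470.33779645 261.70840478 182.0327404 ] [-0.08879829 -0.22295544 -1.49082424]
```

View pics/m18.png

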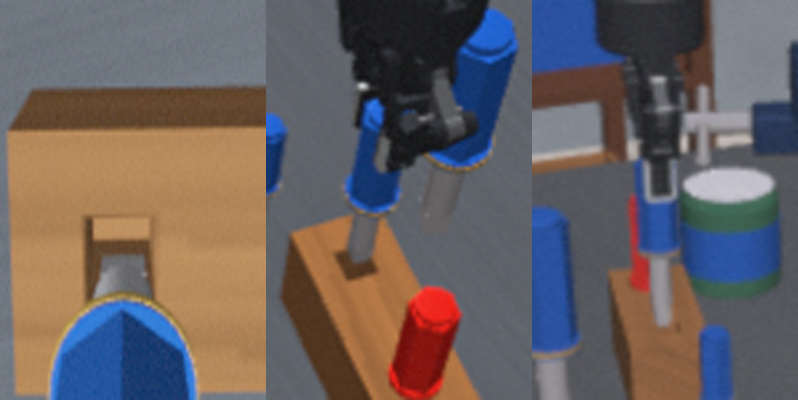

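```bash
python3 -m creep '[{"dp":[0,0,8],"angular":[0,0,0],"fingers":18},{"dp":[0,0,16],"angular":[0,0,0],"fingers":18},{"dp":[0,0,22],"angular":[0,0,0],"fingers":18},{"dp":[0,0,22],"angular":[0,0,0],"fingers":18}]' 60;python3 -m creep '[{"dp":[0,0,8],"angular":[0,0,0],"fingers":18},{"dp":[0,0,16],"angular":[0,0,0],"fingers":18},{"dp":[0,0,24],"angular":[0,0,0],"fingers":18},{"dp":[0,0,24],"angular":[0,0,0],"fingers":18}]' 60
```

```text
clock: 20.85
eef_pos: [468.5, 261.2, 157.7]
tcp_rot: [-3.14, -0.001, 2.93]
contact_force: [-0.3, -0.5, -1.8]
opening: 0.294
clock: 21.18
eef_pos: [468.2, 261.0, 132.9]
tcp_rot: [-3.14, -0.002, 2.93]
contact_force: [-0.7, -0.7, -2.5]
opening: 0.29
```

Tip and shank are in the hole, no contact. Lower until the flange nearly rests.

```bash
python3 -m creep '[{"dp":[0,0,8],"angular":[0,0,0],"fingers":18},{"dp":[0,0,16],"angular":[0,0,0],"fingers":18},{"dp":[0,0,24],"angular":[0,0,0],"fingers":18},{"dp":[0,0,27],"angular":[0,0,0],"fingers":18},{"dp":[0,0,27],"angular":[0,0,0],"fingers":18}]' 60;python3 tq.py 3
```

```text
clock: 21.6
eef_pos: [468.6, 261.3, 106.8]
tcp_rot: [-3.14, -0.001, 2.93]
contact_force: [-0.7, -0.9, -2.1]
opening: 0.292
clk 21.75 yaw 2.93 tz 0.0189 sd 0.0267 F [-0.32 -0.3  -1.64] pos [469.5 261.8 108.1] j6 -0.853
```

```bash
python3 -m creep '[{"dp":[0,0,1],"angular":[0,0,0],"fingers":18},{"dp":[0,0,2],"angular":[0,0,0],"fingers":18},{"dp":[0,0,2],"angular":[0,0,0],"fingers":18}]' 60;python3 tq.py 3
```

```text
clock: 22.0
eef_pos: [469.3, 261.7, 106.0]
tcp_rot: [3.141, 0.0, 2.93]
contact_force: [-0.2, 0.3, -1.3]
opening: 0.292
clk 22.15 yaw 2.93 tz -0.0027 sd 0.0425 F [ 0.19 -0.05 -2.37] pos [469.3 261.7 106. ] j6 -0.853
```

```bash
python3 -m creep '[{"dp":[0,0,1],"angular":[0,0,0],"fingers":18},{"dp":[0,0,1.5],"angular":[0,0,0],"fingers":18},{"dp":[0,0,1.5],"angular":[0,0,0],"fingers":18}]' 60;python3 tq.py 3
```

```text
clock: 22.4
eef_pos: [469.5, 261.8, 104.9]
tcp_rot: [3.141, 0.0, 2.93]
contact_force: [-1.0, -0.8, 3.6]
opening: 0.288
clk 22.55 yaw 2.93 tz 0.0057 sd 0.0119 F [-1.35 -0.53  5.42] pos [469.5 261.8 105. ] j6 -0.853
```

```bash
python3 -m creep '[{"dp":[0,0,0],"angular":[0,0,0],"fingers":30},{"dp":[0,0,0],"angular":[0,0,0],"fingers":42},{"dp":[0,0,0],"angular":[0,0,0],"fingers":42},{"dp":[0,0,-20],"angular":[0,0,0],"fingers":42},{"dp":[0,0,-50],"angular":[0,0,0],"fingers":42}]' 60;python3 -m creep '[{"dp":[0,0,-40],"angular":[0,0,0],"fingers":42},{"dp":[0,0,-75],"angular":[0,0,0],"fingers":42},{"dp":[0,-20,-90],"angular":[0,0,0],"fingers":42},{"dp":[0,-50,-90],"angular":[0,0,0],"fingers":42}]' 60; python3 - <<'E'
from h import *
b=optics.grab_frame('scene')
im=optics.grab_frame('wrist'); crop(b,300,180,460,340,4,'pics/s19.png');cv2.imwrite('pics/w19.png',im)
E
python3 go.py 566.7 23.1 230 2.916
```

```text
clock: 22.97
eef_pos: [467.3, 260.6, 152.4]
tcp_rot: [-3.138, -0.004, 2.93]
contact_force: [0.3, 0.0, 0.7]
opening: 0.493
clock: 23.3
eef_pos: [461.5, 214.9, 248.8]
tcp_rot: [3.136, 0.006, 2.932]
contact_force: [0.5, -0.4, -0.6]
opening: 0.494
at [458.2 210.4 245.3] [-3.141e+00  1.000e-03  2.929e+00] t 23.4
dp [-145.6 -160.1   15.5] ang [-0.     0.001  0.013]
```

View pics/s19.png

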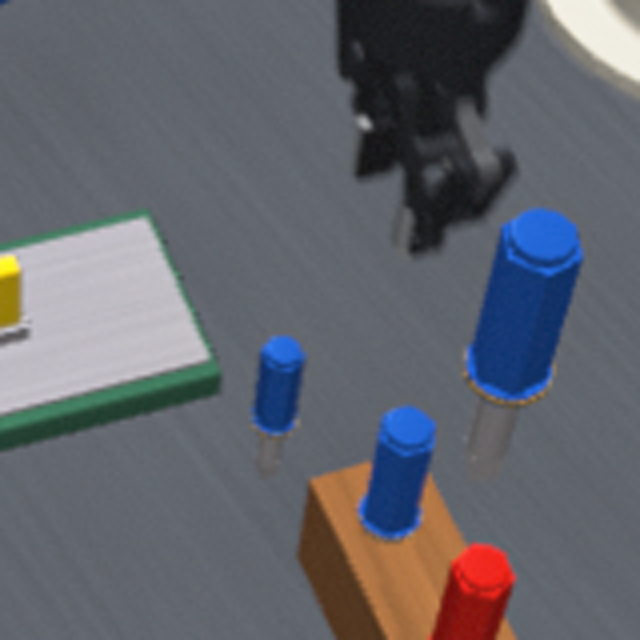

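View pics/w19.png

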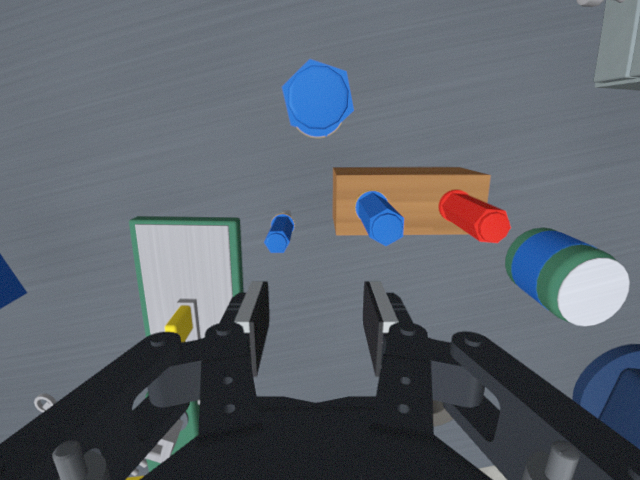

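```bash
python3 -m creep '[{"dp":[-25,-28,0],"angular":[0,0,0.013],"fingers":42},{"dp":[-53,-58,0],"angular":[0,0,0.013],"fingers":42},{"dp":[-81,-88,0],"angular":[0,0,0.013],"fingers":42},{"dp":[-108,-118,10],"angular":[0,0,0.013],"fingers":42},{"dp":[-130,-142,20],"angular":[0,0,0.013],"fingers":42}]' 40; python3 go.py 566.5 23.1 140 2.916
```

```text
clock: 23.82
eef_pos: [557.7, 44.6, 224.3]
tcp_rot: [3.141, 0.002, 2.916]
contact_force: [1.1, 0.2, -0.4]
opening: 0.492
at [557.7  44.6 224.3] [3.141e+00 2.000e-03 2.916e+00] t 23.82
dp [-13.3 -19.   84.3] ang [0.    0.002 0.   ]
```

```bash
python3 -m creep '[{"dp":[-10,-16,10],"angular":[0,0,0],"fingers":42},{"dp":[-13,-19,40],"angular":[0,0,0],"fingers":42},{"dp":[-13,-19,75],"angular":[0,0,0],"fingers":42},{"dp":[-13,-19,84],"angular":[0,0,0],"fingers":42},{"dp":[-13,-19,84],"angular":[0,0,0],"fingers":42}]' 40; python3 - <<'E'
from h import *
import pickle
optics.grab_frame('side')
s=r.sense(); pickle.dump(s,open('w20.pkl','wb'))
im=optics.grab_frame('wrist'); cv2.imwrite('pics/w20.png',im)
E
python3 go.py 566.7 23.1 51 2.916
```

```text
clock: 24.23
eef_pos: [562.1, 25.2, 137.4]
tcp_rot: [-3.14, -0.006, 2.916]
contact_force: [-0.1, -0.0, 0.3]
opening: 0.488
at [564.8  25.7 141.1] [ 3.142 -0.     2.917] t 24.33
dp [-2.4 -2.1 90.1] ang [ 0.    -0.     0.001]
```

View pics/w20.png

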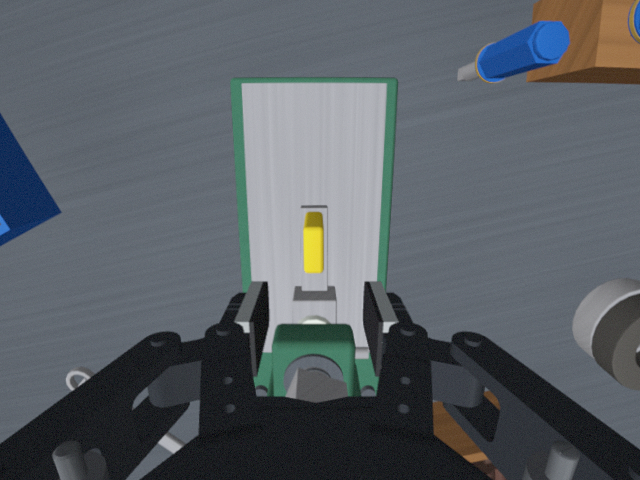

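```bash
python3 -m creep '[{"dp":[-2,-2.2,30],"angular":[0,0,0],"fingers":42},{"dp":[-2,-2.2,65],"angular":[0,0,0],"fingers":42},{"dp":[-2,-2.2,89],"angular":[0,0,0],"fingers":40},{"dp":[-2,-2.2,89],"angular":[0,0,0],"fingers":30},{"dp":[-2,-2.2,89],"angular":[0,0,0],"fingers":26}]' 40; python3 tq.py 2; python3 go.py 566.7 23.1 51 2.916
```

```text
clock: 24.75
eef_pos: [566.5, 23.0, 52.5]
tcp_rot: [3.142, 0.0, 2.917]
contact_force: [0.9, -0.9, 0.9]
opening: 0.299
clk 24.85 yaw 2.917 tz -0.0205 sd 0.0132 F [-0.53 -0.06  0.31] pos [567.9  22.9  54. ] j6 -1.309
at [567.9  22.9  54. ] [3.141 0.004 2.917] t 24.85
dp [ 1.3 -0.1  3. ] ang [0.001 0.004 0.001]
```

```bash
python3 -m creep '[{"dp":[1,0,1],"angular":[0,0,0],"fingers":20},{"dp":[1,0,1],"angular":[0,0,0],"fingers":12},{"dp":[1,0,1],"angular":[0,0,0],"fingers":8},{"dp":[1,0,1],"angular":[0,0,0],"fingers":8}]' 50; python3 tq.py 4
```

```text
clock: 25.18
eef_pos: [566.4, 23.0, 52.6]
tcp_rot: [3.141, 0.003, 2.917]
contact_force: [-1.9, 0.0, 9.1]
opening: 0.145
clk 25.38 yaw 2.917 tz 0.0916 sd 0.0149 F [-1.82  0.8   8.85] pos [566.4  23.   52.6] j6 -1.308
```

```bash
python3 -m creep '[{"dp":[0,0,-1],"angular":[0,0,0],"fingers":8},{"dp":[0,0,-1],"angular":[0,0,0],"fingers":8}]' 50; python3 tq.py 3
```

```text
clock: 25.55
eef_pos: [566.3, 23.0, 52.7]
tcp_rot: [3.141, 0.003, 2.917]
contact_force: [1.5, 1.7, 5.4]
opening: 0.142
clk 25.7 yaw 2.917 tz 0.0952 sd 0.0408 F [0.99 1.32 6.82] pos [566.2  23.   52.6] j6 -1.308
```

```bash
python3 -m creep '[{"dp":[0,0,-1.5],"angular":[0,0,0],"fingers":8},{"dp":[1,0,-2.5],"angular":[0,0,0],"fingers":8},{"dp":[3,0,-2.5],"angular":[0,0,0],"fingers":8}]' 50; python3 -m creep '[{"dp":[2,0,0],"angular":[0,0,0],"fingers":8}]'; python3 -m creep '[{"dp":[2,0,0],"angular":[0,0,0],"fingers":8}]';python3 -m creep '[{"dp":[2,0,0],"angular":[0,0,0],"fingers":8}]'
```

```text
clock: 25.95
eef_pos: [563.7, 23.2, 54.1]
tcp_rot: [3.141, 0.003, 2.917]
contact_force: [7.6, -1.8, -9.1]
opening: 0.141
clock: 26.03
eef_pos: [561.4, 23.7, 54.0]
tcp_rot: [3.141, 0.003, 2.917]
contact_force: [7.4, -1.7, -7.5]
opening: 0.141
clock: 26.12
eef_pos: [559.2, 24.1, 53.8]
tcp_rot: [3.141, 0.002, 2.917]
contact_force: [6.1, -1.8, -7.4]
opening: 0.142
clock: 26.2
eef_pos: [557.2, 24.5, 53.8]
tcp_rot: [3.142, 0.002, 2.917]
contact_force: [6.4, -2.0, -6.7]
opening: 0.147
```

```bash
python3 -m creep '[{"dp":[3,0,0.7],"angular":[0,0,0],"fingers":8},{"dp":[7,0,1.2],"angular":[0,0,0],"fingers":8}]'; python3 -m creep '[{"dp":[4,0,0],"angular":[0,0,0],"fingers":8}]'; python3 -m creep '[{"dp":[4,0,0],"angular":[0,0,0],"fingers":8}]';python3 -m creep '[{"dp":[4,0,0],"angular":[0,0,0],"fingers":8}]'
```

```text
clock: 26.37
eef_pos: [550.4, 26.1, 52.7]
tcp_rot: [3.141, 0.002, 2.917]
contact_force: [4.2, -2.4, -3.7]
opening: 0.144
clock: 26.45
eef_pos: [546.4, 27.0, 52.8]
tcp_rot: [3.141, 0.002, 2.917]
contact_force: [5.2, -1.3, -4.0]
opening: 0.142
clock: 26.53
eef_pos: [542.4, 27.9, 52.8]
tcp_rot: [3.142, 0.002, 2.917]
contact_force: [5.7, -1.8, -4.3]
opening: 0.143
clock: 26.62
eef_pos: [538.5, 28.8, 52.8]
tcp_rot: [3.141, 0.002, 2.917]
contact_force: [4.9, -1.9, -3.7]
opening: 0.144
```

```bash
python3 -m creep '[{"dp":[5,0,0.5],"angular":[0,0,0],"fingers":8},{"dp":[12,0,0.5],"angular":[0,0,0],"fingers":8},{"dp":[18,0,0.5],"angular":[0,0,0],"fingers":8}]'; python3 -m creep '[{"dp":[8,0,0],"angular":[0,0,0],"fingers":8},{"dp":[16,0,0],"angular":[0,0,0],"fingers":8},{"dp":[24,0,0],"angular":[0,0,0],"fingers":8},{"dp":[30,0,0],"angular":[0,0,0],"fingers":8}]';python3 -m creep '[{"dp":[0,0,1],"angular":[0,0,0],"fingers":8},{"dp":[0,0,1],"angular":[0,0,0],"fingers":8},{"dp":[0,0,1],"angular":[0,0,0],"fingers":8}]'; python3 - <<'E'
from h import *
import pickle
a=optics.grab_frame('side');b=optics.grab_frame('scene')
s=r.sense(); pickle.dump(s,open('w21.pkl','wb'))
crop(b,205,200,365,320,4.4,'pics/s21.png');crop(a,275,185,415,300,4.5,'pics/d21.png');print(s['contact_force'])
E
```

```text
clock: 26.87
eef_pos: [521.5, 32.9, 52.7]
tcp_rot: [3.141, 0.003, 2.917]
contact_force: [5.2, -1.4, -2.1]
opening: 0.143
clock: 27.2
eef_pos: [490.8, 39.9, 52.7]
tcp_rot: [3.141, 0.001, 2.917]
contact_force: [4.9, -1.0, 2.7]
opening: 0.143
clock: 27.45
eef_pos: [490.0, 40.0, 52.5]
tcp_rot: [-3.142, -0.001, 2.917]
contact_force: [-4.5, -0.2, 23.4]
opening: 0.142
[-5.28507055  1.13162143 23.83269397]
```

View pics/s21.png

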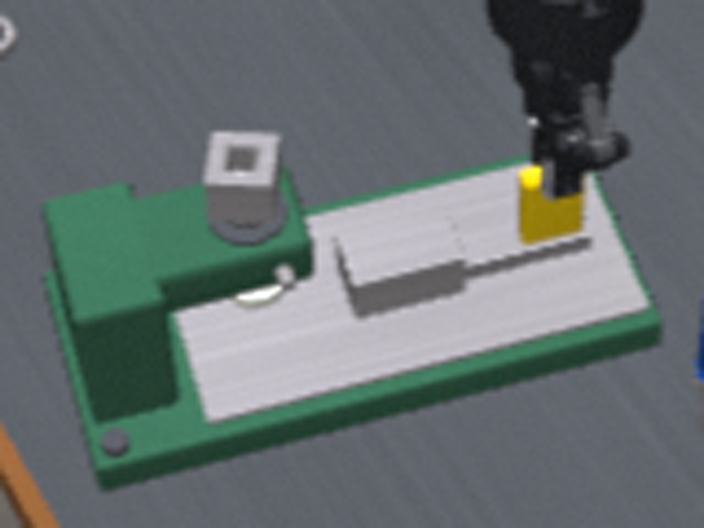

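View pics/d21.png

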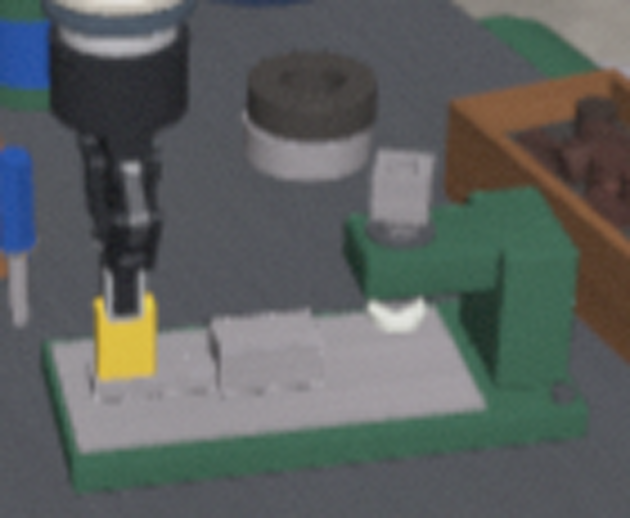

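```bash
python3 -m creep '[{"dp":[0,0,-0.9],"angular":[0,0,0],"fingers":8},{"dp":[0,0,-0.9],"angular":[0,0,0],"fingers":8},{"dp":[0,0,-0.9],"angular":[0,0,0],"fingers":25},{"dp":[0,0,-0.9],"angular":[0,0,0],"fingers":42},{"dp":[0,0,-0.9],"angular":[0,0,0],"fingers":42}]';python3 -m creep '[{"dp":[0,0,-20],"angular":[0,0,0],"fingers":42},{"dp":[0,0,-60],"angular":[0,0,0],"fingers":42},{"dp":[0,0,-100],"angular":[0,0,0],"fingers":42},{"dp":[0,0,-140],"angular":[0,0,0],"fingers":42},{"dp":[0,0,-140],"angular":[0,0,0],"fingers":42}]';python3 -m creep '[{"dp":[0,0,0],"angular":[0,0,0],"fingers":42},{"dp":[0,0,0],"angular":[0,0,0],"fingers":42},{"dp":[0,0,0],"angular":[0,0,0],"fingers":42}]'; python3 - <<'E'
from h import *
b=optics.grab_frame('scene');cv2.imwrite('pics/s22.png',b)
im=optics.grab_frame('wrist'); cv2.imwrite('pics/w22.png',im)
E
```

```text
clock: 27.97
eef_pos: [489.6, 39.8, 51.6]
tcp_rot: [-3.141, -0.002, 2.917]
contact_force: [-0.0, -0.2, -0.1]
opening: 0.493
clock: 28.38
eef_pos: [494.5, 40.1, 198.9]
tcp_rot: [3.139, 0.009, 2.917]
contact_force: [2.4, -0.3, 1.0]
opening: 0.492
clock: 28.63
eef_pos: [489.5, 39.7, 190.6]
tcp_rot: [-3.141, -0.003, 2.917]
contact_force: [-0.2, -0.8, 0.7]
opening: 0.492
```

View pics/s22.png

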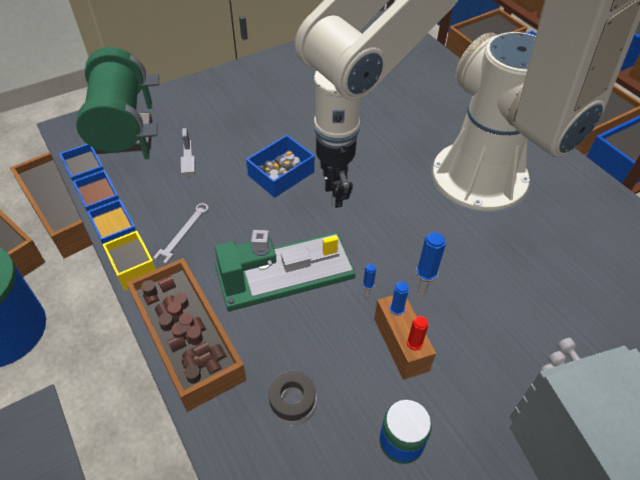

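View pics/w22.png

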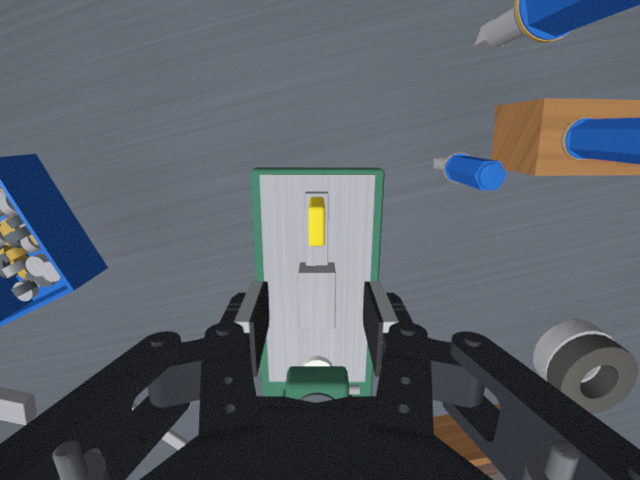

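```bash
python3 -c "
from rig import r
print(r.sign_off())"
```

```text
the job is handed in; nothing more can be done
None
```

The screw is set so its pad bears on the block by an estimated 4 N. The driver is back in its stand, and the block is drawn out and standing on the strip clear of the screw. I handed the job in at about 28.7 s, with the arm touching nothing.

**What I did**
- I slid the block under the screw by its tab. The cameras put it within about 1.5 mm of centre, though they disagreed slightly: the scene camera read about +0.5 mm and the wrist camera about −1.6 mm.
- I used the middle-sized blue driver, which was the one in the stand. It went in without any contact force.
- I turned the screw down until the turning moment had risen about 0.04 N m above its level before touch. That matches roughly 4 N of pad load, inside the 1 to 6 N wanted.
- I unwound the driver before lifting it out, put it back in its own hole, and drew the block out by its tab.

**Last checks**
- **Pictures:** They show the driver seated, the block flat and clear of the pad, and the other things where they were.
- **Pad load:** The torque readings were noisy, about 0.025 to 0.035 N m each, so I averaged them. I put the load at 3 to 5 N.
- **Drag while drawing out:** About 6 to 8 N at first, then about 5 N by the end. For the first few millimetres I was also lifting the tab by about 7 to 9 N. That drag therefore only roughly confirms the load, and fits about 1.5 to 4.5 N.
- **Pressing on the tab:** After the draw I pressed down on the tab with about 24 N for a moment. I took that off before letting go.

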